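Move the tin lid from the gallery stand to the open offering tin

ROBOT

A 6-joint arm with a two-finger parallel gripper is mounted at the origin on the work surface. World frame = base frame: x ahead of the robot, y to its left, z up, the work surface at z = 0. Lengths are in m, angles in rad, forces in N, time in s.
With the tool pointing down it reaches from about 0.3 to 0.85 m from the base axis. Payload 5.4 kg.
Tool frame: the origin (TCP) lies at the very end of the fingers, on their centre line; the grasp point (between the pads) lies behind it (grip_point_offset is the x of the grasp point in the tool frame, in m); x points along the fingers, z is the direction in which the jaws open and shut, and the axes are right-handed (so a half turn about x gives the same grasp; the last joint's range is limited). The gripper opens to 85 mm and grips with 20 to 120 N. Pads are 22 mm wide; open, the fingers measure 114 mm over their backs; the gripper's body (76 mm by 85 mm) begins 54 mm behind the grasp point. The pads swing forward as they close: fully open they stand 13 mm farther back than shut.
Start: joints at [1.123, 0.158, 1.597, -0, 1.386, -0.21], TCP at [0.135, 0.559, 0.197] pointing down, gripper open.
Joint ranges: [-2.91, 2.91], [-0.94, 2.29], [0.18, 2.7], [-1.29, 4.43], [0.17, 2.64], [-3, 3]. Speed limits (rad/s): [2.57, 2.57, 3.14, 3.14, 3.14, 3.14].

INTERFACE

Orientations are given as a rotation vector (axis times angle).
In Python, from cell import get_obs, capture, finish_job, grip_point_offset gives the robot as it stands.
- The arm moves only by the tool drive_tool, never from a script. Its argument "commands" is a list of rows, each a list of 3 entries, a list of its own where there are three numbers: the shift along the world's x, y, z in units of 100 mm (1.0 is 100 mm), then the turn, a rotation vector about the world's x, y, z in units of pi rad (1.0 is pi rad), then the opening in per cent of the stroke, from 0 (shut) to 100 (fully open). In form: [[[tx, ty, tz], [rx, ry, rz], jaw], ...]. A call has 1 to 12 rows; each row shifts and turns the commanded pose from where the row before left it; what a row does not reach is not made up. A row lasts 1/12 s, in which the tool goes at most 41.7 mm and 7.16 degrees, less where a joint would pass 70% of its speed; a pose out of reach is approached as far as the arm can. A call with a number of a shift or a turn outside -1 to 1 is refused whole. A call with a gripper value outside its range is refused whole. The fingers move at their own pace and stop on an object; "newtons" is the grip in N (left out, the last holds). Time passes only in rows, so rows that do not move let the fingers close. It gives the time, the measured TCP pose, the force and the opening at its end, in the units of the state.
- get_obs(): the state, without advancing time (a new reading comes with each control period).
- capture(name): name is "side" or "top"; returns a dict with "color" (420x560x3 uint8, blue, green, red), "depth" (420x560 float32, m along the optical axis (not along the pixel's ray), 0 where there is no reading), "camera_matrix" (3x3 intrinsics, pixels), "D" ([k1, k2, p1, p2, k3] as OpenCV has them; the pictures are not rectified), "eye" and "attitude" of the camera in the world. Camera axes: x right, y down, z forward; pixel columns grow to the right and rows downward; lengths in m; the calibration is good to about 2 mm. A picture is of the moment at which its call begins.
- finish_job(): hands the job in, once; it reports no verdict.
The state is a dict: "time_s": time; "q": joint angles; "joint_velocities": joint speeds; "joint_torque": joint torques, N m; "position": TCP position; "ee_rot": TCP orientation; "ft_force": force on the tool from outside, world axes, zero at the start; "torque": the same for the moment, N m; "grip_width": finger opening in m.
Only numpy, scipy, OpenCV 4.12 (cv2) and the standard library are available. Lean on these libraries where they do the work, as an engineer would, in place of code of your own. Each camera call takes 0.05 s, during which the arm holds its last target.

TASK

The steel lid is on the wrong tin: take it by its tab, tip it well up out from under the keeper bar of the wooden stand, lift it off, and lay it down flat on the steel offering plate, letting go of it. Then take it afresh across its round edge (not by the tab) and seat it level and fully home on the open tin that stands between the sage figurine and the lotus bud. Set the lid down each time rather than dropping it, and do not shift or topple the open tin, the plate or the other things on the altar.

Things in the scene. Friction and masses are not known exactly. Their poses are not given: they have to be found in the camera images.
- lid_mid (a point): Loose steel lid, 120 g, at first on the stand's tin: round flange 66 mm across, 14 mm thick; below it a plug 48 mm across, 8 mm deep, with chamfered foot; a tab sticks out along the lid's -x. This point is on the lid's axis at mid-height of flange and tab: 7 mm below the top, 7 mm above the flange's underside, 15 mm above the plug's foot. z is up when level.
- lid_tab (a point): The lid's flat tab, 16 mm wide (along the lid's y), 10 mm thick, reaching from the flange (33 mm from the lid's axis) to 57 mm along the lid's -x, at the flange's mid-height. This point is in the tab, 46 mm from the axis: where its two sides can be pinched from above.
- stand_seat (a point): Fixed wooden stand, base 130 x 106 mm (x, y), 110 mm high, with a built-in tin, rim 80 mm above the table (outside diameter 60, inside 54 mm). This point: where the lid's point is while seated there, on the tin's axis, 87 mm up. The stand's -x is its open front, where the tab points (no wall at the back either). Side walls from x -20 to 50 mm, inner faces 40 mm from the axis, 12 mm thick.
- keeper (a point): Keeper bar of the stand, across from wall to wall, x 26 to 46 mm behind the tin's axis, 11 mm thick. This point: middle of its lower front edge, 99 mm up, 5 mm above the lid; it covers the lid's far edge by 7 mm, so the lid cannot rise straight up: raise the tab so that the lid tips about its far edge, draw it out to the stand's -x by 12 mm or more, then lift.
- tin_seat (a point): The loose open steel tin (600 g, 70 mm high, outside diameter 60, inside 54 mm, upright on the table), same as the one in the stand. This point lies on its axis 77 mm above its foot: where the lid's point is when the lid is fully seated on it.
- plate_top (a point): The loose steel offering plate (450 g), a flat disc, with a rim 8 mm high whose inside is 80 mm from the centre; outside diameter 176 mm. This point is the centre of the flat upper face, 3 mm above the table.
- sage_mid (a point): White ceramic figurine of a seated sage, loose, 118 mm high, fits in an upright cylinder of 68 mm diameter; this point is on its axis 58 mm up. Stands beside the open tin, about 85 mm from axis to axis.
- lotus_mid (a point): Plastic lotus bud on a small round wooden foot, loose, 92 mm high, at most 54 mm in diameter; this point is on its axis 46 mm up. Stands on the opposite side of the open tin from the sage, also about 85 mm away.
- jar_mid (a point): Closed clear glass jar with steel screw lid, loose, 113 mm high, 72 mm in diameter; this point is on its axis 57 mm up. Stands just outside the plate.
- cup_mid (a point): White teacup, loose, 58 mm high, 68 mm in diameter; this point is on its axis 29 mm up. Stands beside the stand.
- tealight_mid (a point): Small aluminium tealight, loose, 30 mm high, 40 mm in diameter; this point is on its axis 15 mm up. Stands in front of the plate.
Mind the look-alikes: they are no part of the job. What is meant by the part that bears lid_mid is not black, blue or purple, and is the smaller of those in its own colour.

How it is judged:
On the way, in this order (a step that is already met when the one before it is completed fails the run):
1. the lid is tipped up (more than 0.14 rad) while still at the stand's tin (its centre within 60 mm of its seat) (angle between lid_mid's own z axis and vertical above 0.14 rad and distance between lid_mid and stand_seat below 0.06 m), for 0.1 s.
2. the lid lies flat on the plate, let go and at rest (horizontal distance between lid_mid and plate_top below 0.06 m and z of lid_mid in the frame of plate_top below 0.019 m and angle between lid_mid's own z axis and vertical below 0.08 rad and contact force between the fingers and lid below 0.05 N and linear speed of lid below 0.03 m/s), for 0.2 s.
3. the lid has been taken across its round edge (grasp point within 18 mm of its axis, seen from above) and lifted clear of the plate (height (world z) of lid_mid above 0.06 m and horizontal distance between the grasp point and lid_mid below 0.018 m and contact force between the fingers and lid above 0.5 N), for 0.1 s.
At the end, for the whole second after the job is handed in: The lid sits level (within 0.05 rad) and fully home (within 3 mm in height, 5.5 mm sideways) on the upright open tin, let go and at rest (horizontal distance between lid_mid and tin_seat below 0.0055 m and z of lid_mid in the frame of tin_seat between -0.003 and 0.003 m and angle between the z axis of lid_mid and the z axis of tin_seat, either way round below 0.05 rad and angle between tin_seat's own z axis and vertical below 0.05 rad and contact force between the fingers and lid below 0.05 N and linear speed of each of lid, tin below 0.02 m/s); the robot touches nothing.
It fails at once if the sage, lotus bud, jar, cup or tealight is shifted more than 40 mm or tipped more than 0.35 rad ((distance of sage_mid from where it was at the start of the episode above 0.04 m or angle between sage_mid's own z axis and vertical above 0.35 rad) or (distance of lotus_mid from where it was at the start of the episode above 0.04 m or angle between lotus_mid's own z axis and vertical above 0.35 rad) or (distance of jar_mid from where it was at the start of the episode above 0.04 m or angle between jar_mid's own z axis and vertical above 0.35 rad) or (distance of cup_mid from where it was at the start of the episode above 0.04 m or angle between cup_mid's own z axis and vertical above 0.35 rad) or (distance of tealight_mid from where it was at the start of the episode above 0.04 m or angle between tealight_mid's own z axis and vertical above 0.35 rad)).
It fails at once if the open tin or the plate is shifted more than 40 mm or tipped more than 0.35 rad ((distance of tin_seat from where it was at the start of the episode above 0.04 m or angle between tin_seat's own z axis and vertical above 0.35 rad) or (distance of plate_top from where it was at the start of the episode above 0.04 m or angle between plate_top's own z axis and vertical above 0.35 rad)).
It fails at once if the lid is dropped (moves faster than 0.6 m/s while not held) (contact force between the fingers and lid below 0.05 N and linear speed of lid above 0.6 m/s).
It also fails if it takes over 61 s, if anything falls off the work surface, if the arm or the gripper's body presses on something with over 40 N, if the wrist force passes 120 N, or if a joint passes its speed limit or range.

## Working session

There is one attempt and no reset: what is moved stays moved. The work goes in short steps, Python scripts to look and compute and a tool call to move; the robot and the scene stay as the last step left them, time stands still between calls to the robot, and variables do not carry over. Pictures are saved under pics/ and viewed, and the job is handed in when it is done.

Besides the shell and the picture viewer there is one more tool, called after "Request:" as name([rows], argument=value, ...), one row to a line, values as JSON. drive_tool: Moves the arm, as the interface text tells. Shifts and turns lie within -1 to 1; 1 stands for 100 mm of shift or pi rad of turn. Its arguments: {"type":"object","properties":{"commands":{"type":"array"},"newtons":{"type":"number"}},"required":["commands"]}

```bash
ls; mkdir -p pics
python3 - <<'E'
from cell import *
import cv2,numpy as np,pickle
print(get_obs(),grip_point_offset)
for n in("side","top"):
    c=capture(n);pickle.dump(c,open(n+"0.pkl","wb"));cv2.imwrite(f"pics/{n}0.png",c["color"])
    print(n,c["camera_matrix"],c["D"],c["eye"],c["attitude"])
E
```

```text
pics
{'time_s': 0.0, 'q': array([ 1.12288305e+00,  1.59068684e-01,  1.59828701e+00,  3.22448592e-05,
        1.38620880e+00, -2.10112887e-01]), 'joint_velocities': array([-0.0011224 ,  0.0011436 ,  0.00055417, -0.00144907,  0.00127655,
       -0.00103965]), 'joint_torque': array([-1.09783439e-03, -3.96010029e+01, -3.31425869e+01, -3.32612635e-04,
        8.46673240e-03,  6.17870448e-07]), 'position': array([0.1351612 , 0.55817763, 0.19597852]), 'ee_rot': array([-1.0332224 ,  1.31418548,  1.03181858]), 'ft_force': array([ 0.38003036,  0.78245958, -0.61271572]), 'torque': array([-0.01378704, -0.00055073, -0.01260242]), 'grip_width': 0.08574674034283798} -0.0187
side [[474.96606677   0.         284.46935832]
 [  0.         474.96606677 209.40776883]
 [  0.           0.           1.        ]] [-0.13249203  0.          0.          0.          0.        ] [-0.08252239 -1.13918846  0.93065385] [-2.10762403  0.52604594 -0.26447133]
top [[421.64108604   0.         289.40868423]
 [  0.         421.64108604 208.35105945]
 [  0.           0.           1.        ]] [-0.03084006  0.          0.          0.          0.        ] [0.36914284 0.01884754 1.13826807] [-2.16705259  2.17218834 -0.18103951]
```

View pics/side0.png

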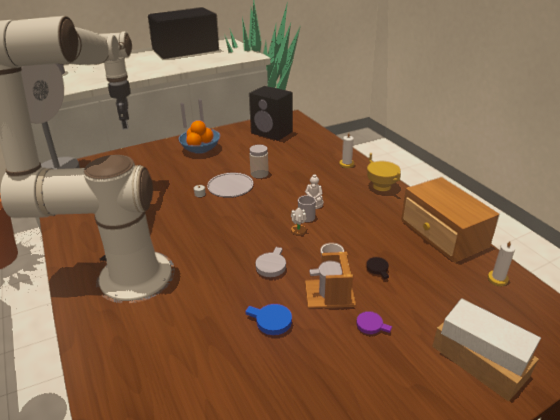

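View pics/top0.png

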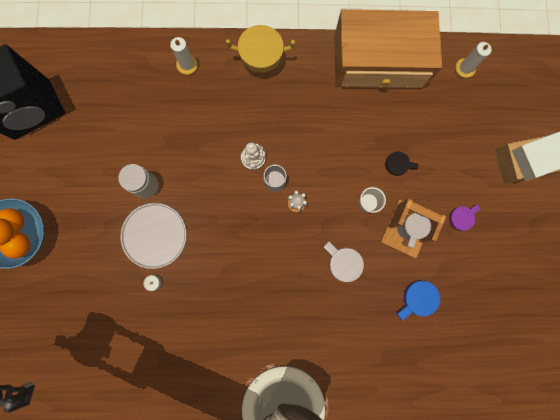

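The side view shows the stand at (330,285) and the open tin at (307,208), between the sage (314,190) and the lotus (298,220). The plate is at (230,184). In the top view the stand's lid is at (418,227), with its tab pointing down and left. The grey pan-like lid at (346,264) is a larger look-alike. Next I'll zoom in and measure.

```bash
cat > h.py <<'E'
import cv2,numpy as np,pickle
from scipy.spatial.transform import Rotation as R
def ray(c,px):
    u=cv2.undistortPoints(np.array(px,float).reshape(-1,1,2),c["camera_matrix"],np.array(c["D"],float)).reshape(-1,2)
    d=np.c_[u,np.ones(len(u))]
    return d@R.from_rotvec(np.array(c["attitude"]).ravel()).as_matrix().T
def plane(c,px,z):
    d=ray(c,px);e=np.array(c["eye"]).ravel();return e+d*((z-e[2])/d[:,2])[:,None]
def cloud(c,x0,x1,y0,y1):
    ys,xs=np.mgrid[y0:y1,x0:x1];px=np.c_[xs.ravel(),ys.ravel()];dep=c["depth"][y0:y1,x0:x1].ravel()
    P=np.array(c["eye"]).ravel()+ray(c,px)*dep[:,None]
    m=dep>0
    return P[m],px[m],c["color"][y0:y1,x0:x1].reshape(-1,3)[m]
def proj(c,P):
    Rm=R.from_rotvec(np.array(c["attitude"]).ravel()).as_matrix();q=(np.atleast_2d(P)-np.array(c["eye"]).ravel())@Rm
    return cv2.projectPoints(q,np.zeros(3),np.zeros(3),c["camera_matrix"],np.array(c["D"],float))[0].reshape(-1,2)
def L(n): return pickle.load(open(n+".pkl","rb"))
def circ(p):
    A=np.c_[2*p[:,:2],np.ones(len(p))];s=np.linalg.lstsq(A,(p[:,:2]**2).sum(1),rcond=None)[0]
    return s[:2],np.sqrt(s[2]+s[0]**2+s[1]**2)
E
python3 - <<'E'
from h import *
t=L("top0");s=L("side0")
for n,c,b in(("t",t,(370,190,460,270)),("s",s,(295,235,365,315)),("t2",t,(230,135,310,215))):
    x0,y0,x1,y1=b
    cv2.imwrite(f"pics/z_{n}.png",cv2.resize(c["color"][y0:y1,x0:x1],None,fx=7,fy=7,interpolation=cv2.INTER_CUBIC))
# sanity: table heights
for c in(t,s):
    P,_,_=cloud(c,200,300,280,330);print(np.median(P,0),np.std(P[:,2]))
for n,(x0,x1,y0,y1) in dict(stand=(375,455,190,265),tin=(262,290,164,192),plate=(118,190,200,270),sage=(238,268,138,170),lotus=(285,310,188,215),jar=(115,160,160,200),tea=(142,162,273,293),cup=(358,388,185,215)).items():
    P,px,col=cloud(t,x0,x1,y0,y1);m=P[:,2]>0.006 if n!="plate" else P[:,2]>0.0015
    h=np.histogram(P[m][:,2],bins=np.arange(0,.13,.005))[0]
    print(n,P[m].min(0),P[m].max(0),h)
E
```

```text
[ 0.26301611  0.08410282 -0.00076527] 0.0021353118904520463
[ 0.24743783 -0.27002058  0.00128197] 0.011731332314837781
stand [ 0.36646274 -0.4763266   0.00601015] [ 0.57015202 -0.24246458  0.11508224] [  0 382 298  51  71  43  35  37  46  38  45  75  31  34  30  26  41  59
 423 168  44 299 236   1   0]
tin [ 0.56577528 -0.01086622  0.00601166] [0.64011296 0.05301426 0.07450092] [ 0 24 14 14 22 13 13 20 13 14 23 11 17 53 35  0  0  0  0  0  0  0  0  0
  0]
plate [0.35706201 0.24588703 0.00150073] [0.54219772 0.4414636  0.01521935] [1719  461   12    1    0    0    0    0    0    0    0    0    0    0
    0    0    0    0    0    0    0    0    0    0    0]
sage [0.61299514 0.0382707  0.00664083] [0.67911598 0.11060624 0.11998053] [ 0 26 41  8 13 41 32 32 22 22 25 29 17 20 25 31  3 14  3 13 25 47 16 15
  0]
lotus [ 0.50326944 -0.06205329  0.00627265] [ 0.55459677 -0.01490095  0.09275073] [ 0 41 23  0  0  0  0  0  0  0  4 20 18 22 48 67 33 22  4  0  0  0  0  0
  0]
jar [0.54661025 0.33390175 0.00637334] [0.61640442 0.40269802 0.1173862 ] [  0   7  15  20  18  14  14  20  16  16  20  16  16  17  14  24  22  23
  52  12  23  89 458  37   0]
tea [0.30541    0.31813323 0.00628757] [0.3396199  0.35502514 0.03640249] [  0   5   7   8  17 111  42   4   0   0   0   0   0   0   0   0   0   0
   0   0   0   0   0   0   0]
cup [ 0.5020716  -0.27191785  0.00602985] [ 0.5684645  -0.20427549  0.0639442 ] [ 0 59 22 22 24 19 26 24 25 19 41 93 17  0  0  0  0  0  0  0  0  0  0  0
  0]
```

View pics/z_t.png

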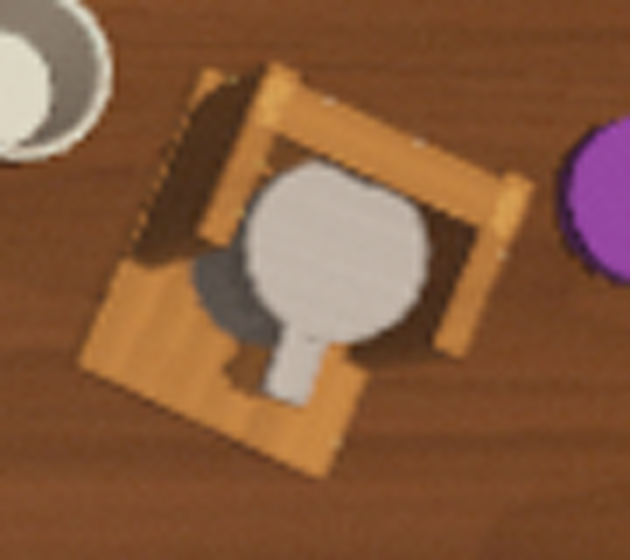

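View pics/z_s.png

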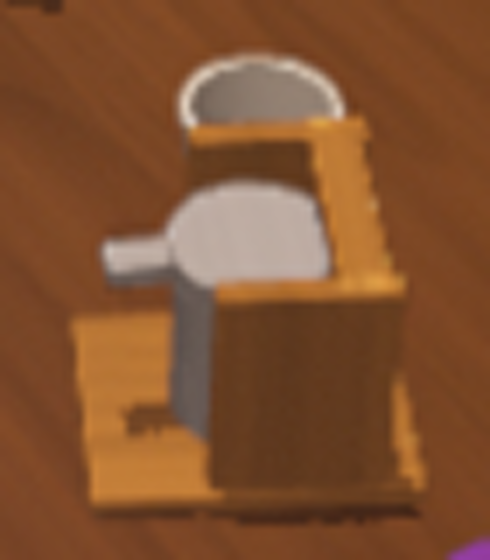

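View pics/z_t2.png

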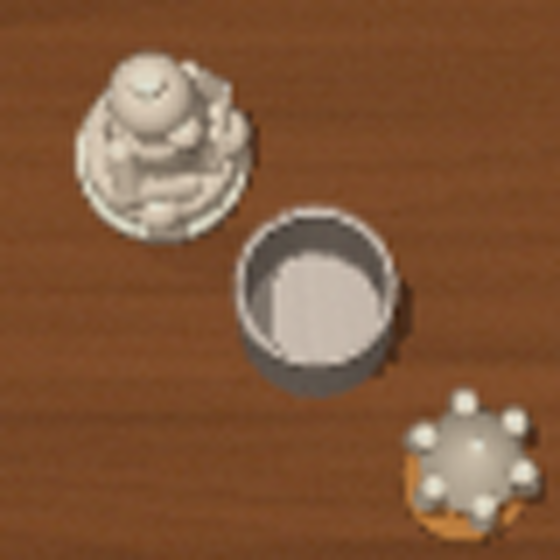

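The zooms show the lid on the stand with its tab toward lower left in the top view, the keeper bar across the far edge, and the open tin between sage and lotus. Now the fits.

Run:
```python
from h import *
t=L("top0");s=L("side0")
def graymask(c,b):
    x0,x1,y0,y1=b;hsv=cv2.cvtColor(c["color"],cv2.COLOR_BGR2HSV);m=np.zeros(hsv.shape[:2],np.uint8)
    m[y0:y1,x0:x1]=((hsv[y0:y1,x0:x1,1]<50)&(hsv[y0:y1,x0:x1,2]>130))*255
    return m
for n,c,b in(("top",t,(395,440,205,252)),("side",s,(305,345,255,280))):
    m=graymask(c,b);k,l,st,_=cv2.connectedComponentsWithStats(m);i=1+st[1:,4].argmax()
    ys,xs=np.nonzero(l==i);P=plane(c,np.c_[xs,ys],.094)
    cnt=max(cv2.findContours((l==i).astype(np.uint8),0,cv2.CHAIN_APPROX_NONE)[0],key=len).reshape(-1,2)
    Q=plane(c,cnt,.094)[:,:2]
    # robust circle fit
    w=np.ones(len(Q),bool)
    for _ in range(15):
        ce,r=circ(Q[w]);e=np.hypot(*(Q-ce).T);w=abs(e-np.median(e[w]))<.0025
    tab=P[np.hypot(*(P[:,:2]-ce).T)>.039][:,:2]
    d=tab.mean(0)-ce;print(n,"ctr",ce,"r",r,"in",w.sum(),len(w),"tab",tab.mean(0),len(tab),"ang",np.degrees(np.arctan2(d[1],d[0])),"reach",np.hypot(*(tab-ce).T).max())
# stand walls direction: points with z>.104
P,px,col=cloud(t,375,455,190,265);q=P[(P[:,2]>.103)];print("keeper cloud n",len(q),q.mean(0));
rect=cv2.minAreaRect(q[:,:2].astype(np.float32)*1000);print("top rect",rect)
q=P[(P[:,2]>.087)&(P[:,2]<.1)];print("lid z",np.median(q,0))
# tin
P,px,col=cloud(t,255,295,160,198);q=P[P[:,2]>.062];ce,r=circ(q);print("tin cloud",ce,r,len(q),np.median(q[:,2]))
P,px,col=cloud(s,290,325,190,225);q=P[(P[:,2]>.064)];print("tin side",q.mean(0),circ(q),np.median(q[:,2]))
P,px,col=cloud(t,110,196,190,280);q=P[(P[:,2]>.005)&(P[:,2]<.015)];q=q[(np.hypot(*(q[:,:2]-[.449,.343]).T)<.097)];print("plate",circ(q),len(q))
q=P[np.hypot(*(P[:,:2]-[.449,.343]).T)<.07];print("plate z",np.median(q[:,2]))
for n,(x0,x1,y0,y1),z0 in(("jar",(115,160,160,200),.1),("cup",(358,388,185,215),.05),("tea",(142,162,273,293),.022),("lotus",(285,310,188,215),.008),("sage",(238,268,138,170),.02)):
    P,_,_=cloud(t,x0,x1,y0,y1);q=P[P[:,2]>z0];print(n,(q.min(0)+q.max(0))/2,np.ptp(q,0))
```

```text
top ctr [ 0.45918903 -0.33978822] r 0.033463811550840133 in 41 86 tab [ 0.41763468 -0.32118128] 28 ang 155.87842974568377 reach 0.052155665507254916
side ctr [ 0.45914443 -0.33432534] r 0.027706041508446185 in 19 73 tab [ 0.41537973 -0.32466858] 20 ang 167.55696723933204 reach 0.05180810814974872
keeper cloud n 553 [ 0.48538734 -0.350757    0.10960427]
top rect ((477.16912841796875, -347.342529296875), (103.23076629638672, 69.92849731445312), 64.45348358154297)
lid z [ 0.45983338 -0.33598657  0.09362883]
tin cloud [0.58199021 0.00540285] 0.036747846867055636 112 0.06945562756724033
tin side [ 0.56249253 -0.01329806  0.07222526] (array([ 0.58187178, -0.00259739]), np.float64(0.0633207531624728)) 0.07039293125166207
plate (array([0.44650617, 0.34361641]), np.float64(0.07385564541997104)) 471
plate z 0.0017762638923921603
jar [0.58279193 0.36992198 0.10883425] [0.06722498 0.06555209 0.01710392]
cup [ 0.53526805 -0.23742156  0.0569759 ] [0.0663929  0.06629213 0.01393659]
tea [0.32295448 0.33657919 0.02967403] [0.03333083 0.03689191 0.01345691]
lotus [ 0.53100379 -0.03847712  0.05038484] [0.04718597 0.04715234 0.08473178]
sage [0.64605556 0.07260081 0.0703817 ] [0.06612084 0.06866023 0.09919766]
```

Run:
```python
from h import *
t=L("top0");s=L("side0")
def show(c,n,b,rings,pts,f=8):
    x0,y0,x1,y1=b;im=cv2.resize(c["color"][y0:y1,x0:x1],None,fx=f,fy=f,interpolation=cv2.INTER_CUBIC)
    for ce,z,r in rings:
        a=np.linspace(0,2*np.pi,80);P=np.c_[ce[0]+r*np.cos(a),ce[1]+r*np.sin(a),0*a+z]
        q=((proj(c,P)-[x0,y0]+.5)*f).astype(int);cv2.polylines(im,[q.reshape(-1,1,2)],True,(0,255,0),1)
    for p in pts:
        q=((proj(c,p)[0]-[x0,y0]+.5)*f).astype(int);cv2.circle(im,tuple(map(int,q)),3,(0,0,255),-1)
    cv2.imwrite(f"pics/{n}.png",im)
print(plane(t,[[274.8,175.5]],.07), plane(t,[[153.3,235.5]],.008))
a=np.radians(-25.0);ux=np.array([np.cos(a),np.sin(a)]);uy=np.array([-ux[1],ux[0]])
sc=np.array([.4595,-.3395])
S=lambda x,y,z:np.r_[sc+ux*x+uy*y,z]
pts=[S(x,y,.11) for x in(-.02,.05) for y in(-.052,.052,-.04,.04)]+[S(-.057,y,.092) for y in(-.008,.008)]+[S(.026,0,.11)]+[S(x,y,.003) for x in (-.065,.065) for y in(-.053,.053)]
show(t,"ov_t",(370,190,460,270),[(sc,.094,.033)],pts)
show(s,"ov_s",(295,235,365,315),[(sc,.094,.033)],pts)
tc=plane(t,[[274.8,175.5]],.07)[0]
show(t,"ov_t2",(230,135,310,215),[(tc,.07,.03),(tc,.07,.027)],[])
show(s,"ov_s2",(270,170,340,240),[(tc,.07,.03),(tc,.07,.027)],[])
```

```text
[[0.59586332 0.01813298 0.07      ]] [[0.44565049 0.34142445 0.008     ]]
```

View pics/ov_t.png

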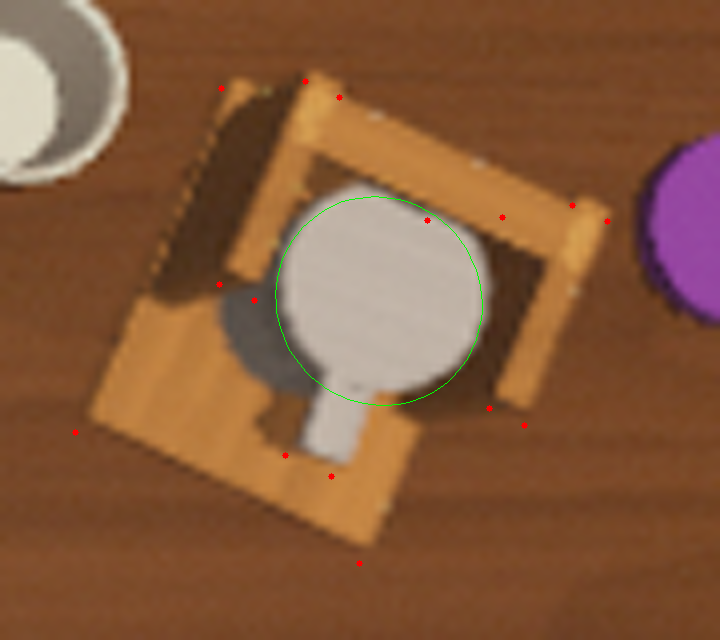

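View pics/ov_s.png

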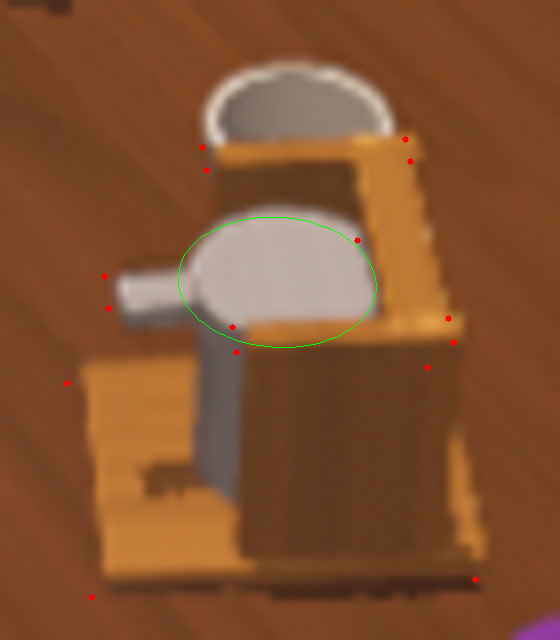

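View pics/ov_t2.png

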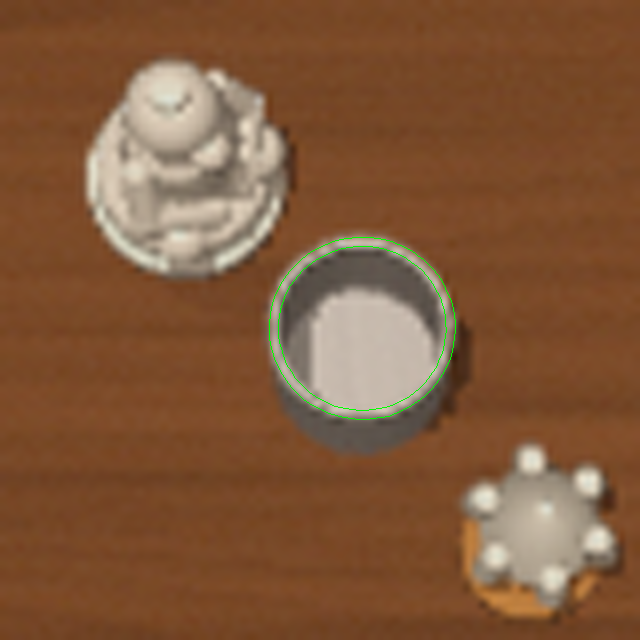

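View pics/ov_s2.png

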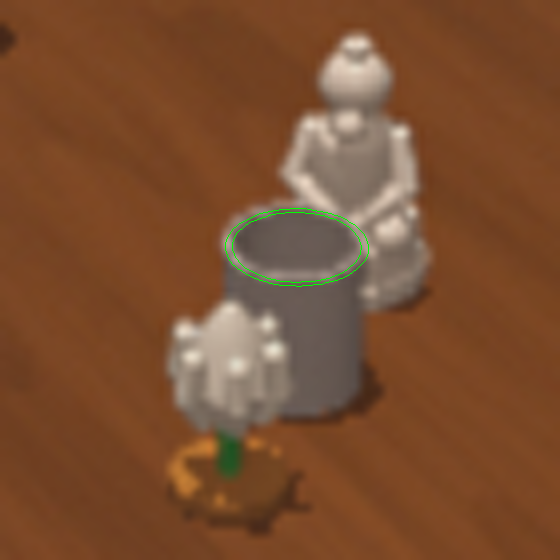

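The overlay shows my first lid circle sits about 1.4 px too far toward −x; the visible lid's centre is near (418.1,226.2). The tin ring fits at (274.8,175.5). The lid's tab is also yawed about 7° from the stand's axis. Next I'll measure the tab's direction and the tool's yaw.

Run:
```python
from h import *
t=L("top0");s=L("side0")
f=lambda a,b:[370+a/8-.5,190+b/8-.5]
print("ctr",plane(t,[f(385,290)],.094))
c=plane(t,[f(325,380),f(303,448),f(375,395),f(350,463)],.092)[:,:2];print(c)
for i in(0,2):
    d=c[i+1]-c[i];print(np.degrees(np.arctan2(d[1],d[0])))
m=c[[1,3]].mean(0);d=m-[.463,-.341];print("tip",m,np.hypot(*d),np.degrees(np.arctan2(d[1],d[0])))
# depth-cloud based tab
P,px,col=cloud(t,395,440,205,255);hs=cv2.cvtColor(col[None],cv2.COLOR_BGR2HSV)[0]
g=(hs[:,1]<50)&(hs[:,2]>130);q=P[g&(P[:,2]>.085)&(P[:,2]<.1)][:,:2];r=q-[.463,-.341];rr=np.hypot(*r.T)
tb=q[rr>.037];d=tb.mean(0)-[.463,-.341];print("cloud tab",tb.mean(0),len(tb),np.degrees(np.arctan2(d[1],d[0])),rr.max())
# side: tab tip corners
f2=lambda a,b:[295+a/8-.5,235+b/8-.5]
k=plane(s,[f2(118,277),f2(125,312),f2(190,268),f2(195,308)],.092);print("side tab",k,k[:2].mean(0))
import cell
o=cell.get_obs();M=R.from_rotvec(o["ee_rot"]).as_matrix();print(M, np.degrees(np.arctan2(M[1,2],M[0,2])),o["q"],cell.grip_point_offset)
```

```text
ctr [[ 0.46290718 -0.34150025  0.094     ]]
[[ 0.43475326 -0.32176164]
 [ 0.41347242 -0.31387875]
 [ 0.42997998 -0.33753498]
 [ 0.40871305 -0.3286485 ]]
159.67427981172594
157.32216835668476
tip [ 0.41109273 -0.32126363] 0.05553277117513856 159.18200939451432
cloud tab [ 0.4203702 -0.3234004] 41 157.56684487461803 0.054817453565454144
side tab [[ 0.41514692 -0.31033357  0.092     ]
 [ 0.40835704 -0.32667722  0.092     ]
 [ 0.43864817 -0.3179396   0.092     ]
 [ 0.42970518 -0.33606769  0.092     ]] [ 0.41175198 -0.3185054   0.092     ]
[[-7.16809274e-04 -9.71862698e-01  2.35546987e-01]
 [-1.52751230e-03  2.35547836e-01  9.71861556e-01]
 [-9.99998576e-01  3.36838457e-04 -1.65337510e-03]] 76.37611307057584 [ 1.12290448e+00  1.58965404e-01  1.59812690e+00 -1.56757485e-05
  1.38618762e+00 -2.10106995e-01] -0.0187
```

Request:
drive_tool([
  [[0.19,-0.305,0],[0,0,0],45],
  [[0.19,-0.305,0],[0,0,0],45],
  [[0.19,-0.305,0],[0,0,0],45],
  [[0.19,-0.305,0],[0,0,0],45],
  [[0.19,-0.305,0],[0,0,0],45],
  [[0.19,-0.305,0],[0,0,0],45],
  [[0.19,-0.305,0],[0,0,0],45],
  [[0.19,-0.305,0],[0,0,0],45],
  [[0.19,-0.305,0],[0,0,0],45],
  [[0.19,-0.305,0],[0,0,0],45],
  [[0.19,-0.305,0],[0,0,0],45],
  [[0.19,-0.305,0],[0,0,0],45],
], newtons=80)

```text
time_s: 1.1
position: [0.3638, 0.1912, 0.1968]
ee_rot: [-1.032, 1.312, 1.032]
ft_force: [1.1, 0.5, 0.3]
grip_width: 0.0385
```

Request:
drive_tool([
  [[0.19,-0.305,0],[0,0,0],45],
  [[0.19,-0.305,0],[0,0,-0.02],45],
  [[0.19,-0.305,0],[0,0,-0.027],45],
  [[0,-0.35,0],[0,0,0],45],
  [[0,-0.35,0],[0,0,0],45],
  [[0,-0.35,0],[0,0,0],45],
  [[0,-0.35,0],[0,0,0],45],
  [[0,-0.35,0],[0,0,0],45],
  [[0,-0.35,0],[0,0,0],45],
  [[0,-0.35,0],[0,0,0],45],
  [[0,-0.35,0],[0,0,0],45],
  [[0,-0.35,0],[0,0,0],45],
])

```text
time_s: 2.1
position: [0.4199, -0.2153, 0.1967]
ee_rot: [-0.92, 1.367, 0.921]
ft_force: [0.6, 0.3, 0.5]
grip_width: 0.0385
```

Request:
drive_tool([
  [[0,-0.35,0],[0,0,0],45],
  [[0,-0.35,0],[0,0,0],45],
  [[0,-0.35,0],[0,0,0],45],
  [[0,0,0],[0,0,0],45],
  [[0,0,0],[0,0,0],45],
])

```text
time_s: 2.52
position: [0.4198, -0.3197, 0.1962]
ee_rot: [-0.917, 1.368, 0.92]
ft_force: [-0.1, 0.2, -0.5]
grip_width: 0.0388
```

Request:
drive_tool([
  [[0.0,-0.04,-0.3],[0,0,0],45],
  [[0,0,-0.3],[0,0,0],45],
  [[0,0,-0.2],[0,0,0],45],
  [[0,0,-0.1],[0,0,0],45],
  [[0,0,0],[0,0,0],45],
])

```text
time_s: 2.93
position: [0.4192, -0.3199, 0.1043]
ee_rot: [-0.917, 1.367, 0.926]
ft_force: [0.2, 1.3, -0.6]
grip_width: 0.0384
```

```bash
cat >> h.py <<'E'
def snap(tag,boxes,f=7):
    import cell
    for n,b in boxes.items():
        c=cell.capture(n);pickle.dump(c,open(f"{n}{tag}.pkl","wb"));x0,y0,x1,y1=b
        cv2.imwrite(f"pics/{n}{tag}.png",cv2.resize(c["color"][y0:y1,x0:x1],None,fx=f,fy=f,interpolation=cv2.INTER_CUBIC))
E
python3 -c "
from h import *
snap('1',dict(top=(370,190,460,270),side=(285,225,365,305)))"
```

```text
(no output)
```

View pics/top1.png

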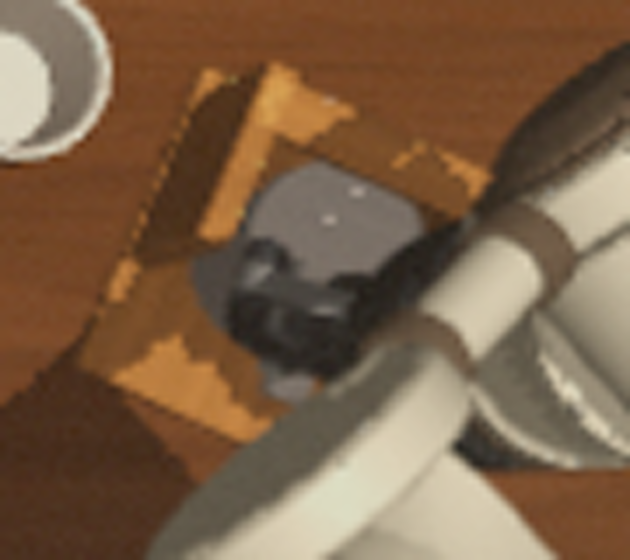

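View pics/side1.png

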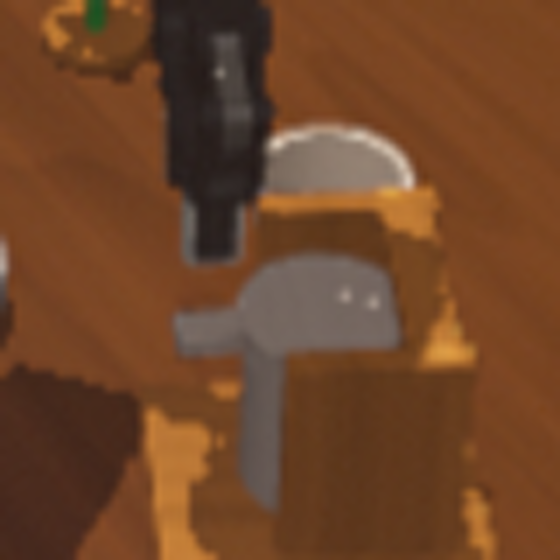

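The side view shows the fingertips at about (315,262), above the tab at (311–319,270–275), and lined up to within about 2 mm. I'll check the pose reading next.

```bash
python3 -c "
from cell import *
import numpy as np
np.set_printoptions(precision=5,suppress=True)
for i in range(3):
    o=get_obs();print(o['time_s'],o['position'],o['joint_velocities'],o['ee_rot']);capture('top')"
```

```text
3.0333 [ 0.42095 -0.3224   0.10785] [-0.00796 -0.01451 -0.03053 -0.0009  -0.00034 -0.00212] [-0.92201  1.36678  0.9207 ]
3.0833 [ 0.42138 -0.32308  0.10867] [-0.00379 -0.00633 -0.01536  0.00045 -0.00314 -0.00283] [-0.92333  1.36665  0.91905]
3.1333 [ 0.42155 -0.32347  0.10902] [-0.00565 -0.00172 -0.00365 -0.00184 -0.00288 -0.00172] [-0.92393  1.36666  0.91823]
```

Request:
drive_tool([
  [[-0.01,0,-0.14],[0,0,0],45],
  [[0,0,-0.13],[0,0,0],45],
  [[0,0,-0.07],[0,0,0],45],
  [[0,0,0],[0,0,0],45],
  [[0,0,0],[0,0,0],45],
  [[0,0,0],[0,0,0],30],
])

```text
time_s: 3.68
position: [0.42, -0.3234, 0.0741]
ee_rot: [-0.922, 1.367, 0.919]
ft_force: [-0.2, -0.1, 0.0]
grip_width: 0.028
```

```bash
python3 -c "
from h import *
snap('2',dict(side=(285,225,365,305)))
import cell;print(cell.get_obs())"
```

```text
{'time_s': 3.7333, 'q': array([-8.84248755e-01,  1.72844046e-01,  1.83762518e+00,  3.15944929e-05,
        1.12911921e+00, -2.06962213e+00]), 'joint_velocities': array([ 0.00020261,  0.00087036,  0.0010982 ,  0.00032761, -0.00177864,
        0.00113623]), 'joint_torque': array([ 6.28608512e-03, -3.64649284e+01, -2.94918913e+01, -2.25095764e-04,
        7.93362327e-03,  2.06907321e-04]), 'position': array([ 0.42007271, -0.32339547,  0.07414828]), 'ee_rot': array([-0.92237614,  1.36702344,  0.91909147]), 'ft_force': array([-0.21791294, -0.30018744, -0.0108955 ]), 'torque': array([-0.05774724, -0.03351624,  0.01619096]), 'grip_width': 0.025511016851862585}
```

View pics/side2.png

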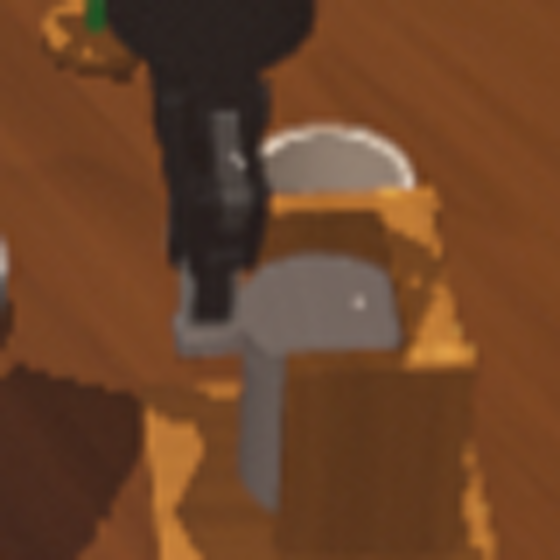

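```bash
python3 -c "
from h import *
c=L('side2');p=np.array([.42,-.3234,.0741]);j=np.array([np.cos(np.radians(68)),np.sin(np.radians(68)),0])
f=lambda P:(proj(c,P)[0]-[285,225]+.5)*7
y=np.array([-j[1],j[0],0])
for z in(.0741,.08,.085,.09,.1): print(z,[f(np.r_[(p-j*.013+y*s)[:2],z]).round() for s in(-.011,.011)])
print('tab near bottom',[f(np.r_[p[:2]-j[:2]*.008+y[:2]*s,z]).round() for s in(-.011,.011) for z in (.082,.092)])
"
```

```text
0.0741 [array([234., 384.]), array([177., 388.])]
0.08 [array([235., 372.]), array([177., 377.])]
0.085 [array([235., 363.]), array([177., 367.])]
0.09 [array([235., 353.]), array([178., 357.])]
0.1 [array([236., 333.]), array([178., 337.])]
tab near bottom [array([233., 360.]), array([233., 340.]), array([175., 364.]), array([176., 344.])]
```

```bash
python3 -c "
from h import *
c=L('side2')
for (zx,zy) in [(215,310),(215,318),(215,330),(215,345),(185,290),(185,310),(183,345),(240,290),(215,280),(215,230)]:
    u=int(285+zx/7);v=int(225+zy/7)
    P=np.array(c['eye']).ravel()+ray(c,[[u,v]])[0]*c['depth'][v,u];print(zx,zy,u,v,P.round(4),c['color'][v,u])
cv2.imwrite('pics/side2b.png',cv2.resize(c['color'][180:290,270:370],None,fx=6,fy=6,interpolation=cv2.INTER_NEAREST))
"
```

```text
215 310 315 269 [ 0.4095 -0.3484  0.1238] [32 32 42]
215 318 315 270 [ 0.408 -0.351  0.123] [44 45 54]
215 330 315 272 [ 0.4217 -0.3294  0.0938] [ 95 102 116]
215 345 315 274 [ 0.4232 -0.3272  0.0843] [ 86  91 104]
185 290 311 266 [ 0.4024 -0.34    0.1306] [ 88  94 105]
185 310 311 269 [ 0.4053 -0.3355  0.1157] [ 87  92 103]
183 345 311 274 [ 0.411  -0.3269  0.0893] [ 87  92 104]
240 290 319 266 [ 0.4214 -0.3483  0.129 ] [ 84  94 112]
215 280 315 265 [ 0.4077 -0.3507  0.1397] [34 35 44]
215 230 315 257 [ 0.3901 -0.3778  0.1927] [32 32 42]
```

View pics/side2b.png

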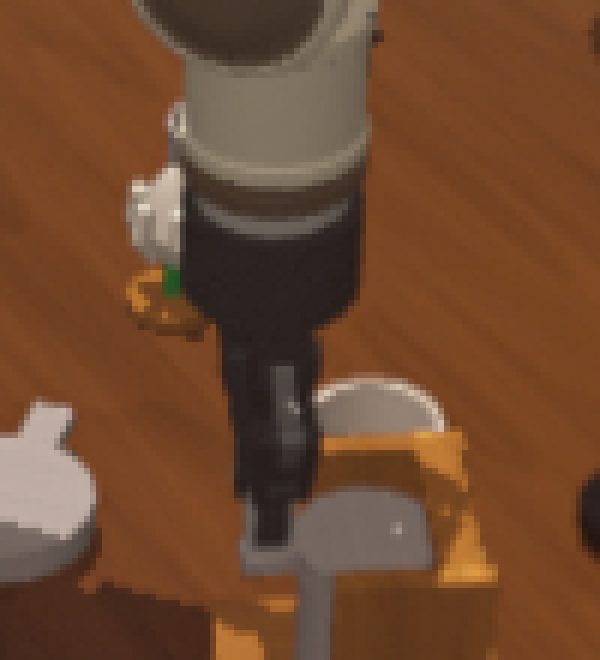

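```bash
python3 -c "
from h import *
c=L('side1')
for zx in (190,215,240):
  for zy in range(200,330,10):
    u=int(285+zx/7);v=int(225+zy/7)
    P=np.array(c['eye']).ravel()+ray(c,[[u,v]])[0]*c['depth'][v,u];print(zx,zy,u,v,P.round(4),c['color'][v,u])
cv2.imwrite('pics/side1b.png',cv2.resize(c['color'][235:290,295:355],None,fx=12,fy=12,interpolation=cv2.INTER_NEAREST))
"
```

```text
190 200 312 253 [ 0.3917 -0.3607  0.1924] [40 43 51]
190 210 312 255 [ 0.4034 -0.3417  0.1679] [ 86  93 100]
190 220 312 256 [ 0.4025 -0.3433  0.1661] [ 88  94 101]
190 230 312 257 [ 0.4036 -0.3416  0.1612] [ 88  93 102]
190 240 312 259 [ 0.4035 -0.3421  0.155 ] [76 79 86]
190 250 312 260 [ 0.4031 -0.3428  0.1524] [73 76 84]
190 260 312 262 [ 0.4055 -0.3392  0.1421] [ 78  88 104]
190 270 312 263 [ 0.4906 -0.1998  0.0008] [ 49  74 116]
190 280 312 265 [ 0.4844 -0.2104  0.0034] [ 35  66 118]
190 290 312 266 [ 0.4874 -0.2057 -0.0054] [ 35  65 117]
190 300 312 267 [ 4.815e-01 -2.154e-01  4.000e-04] [ 35  63 114]
190 310 312 269 [ 0.4763 -0.2242  0.0014] [ 61  75 104]
190 320 312 270 [ 0.4201 -0.3164  0.0915] [ 94 102 115]
215 200 315 253 [ 0.3957 -0.3682  0.1962] [33 35 43]
215 210 315 255 [ 0.409  -0.3471  0.1696] [31 35 43]
215 220 315 256 [ 0.4061 -0.3518  0.1708] [32 36 44]
215 230 315 257 [ 0.4066 -0.3513  0.167 ] [32 35 44]
215 240 315 259 [ 0.4057 -0.353   0.1621] [33 34 43]
215 250 315 260 [ 0.4085 -0.3486  0.1545] [32 34 42]
215 260 315 262 [ 0.4095 -0.3474  0.1466] [56 64 85]
2
[... 377 characters left out ...]
 0.1938] [37 41 50]
240 210 319 255 [ 0.4207 -0.3474  0.1652] [ 84  91 106]
240 220 319 256 [ 0.4209 -0.3473  0.1617] [ 85  93 108]
240 230 319 257 [ 0.4193 -0.35    0.1611] [ 85  93 108]
240 240 319 259 [ 0.4198 -0.3496  0.154 ] [ 74  86 111]
240 250 319 260 [ 0.4203 -0.349   0.15  ] [ 74  87 111]
240 260 319 262 [ 0.5103 -0.208   0.0028] [ 49  75 119]
240 270 319 263 [ 0.5083 -0.2113  0.0021] [ 33  66 117]
240 280 319 265 [ 5.047e-01 -2.173e-01  2.000e-04] [ 47  73 116]
240 290 319 266 [ 0.5047 -0.2176 -0.0035] [ 68  85 116]
240 300 319 267 [ 0.4411 -0.3176  0.0942] [ 91 101 121]
240 310 319 269 [ 0.4376 -0.3234  0.0931] [ 96 102 117]
240 320 319 270 [ 0.4351 -0.3277  0.0939] [ 93  99 113]
```

View pics/side1b.png

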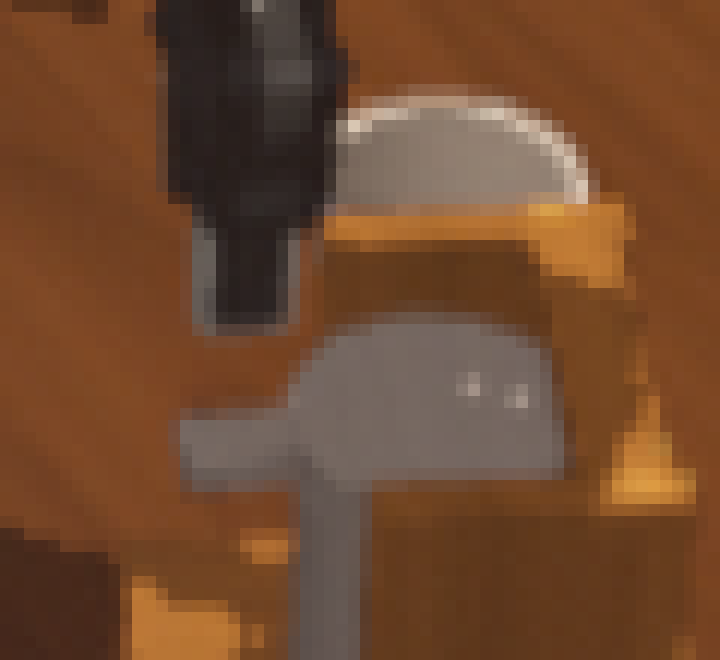

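```bash
python3 -c "
from h import *
c=L('side0')
p=np.array([.1352,.5582,.196]);a=np.radians(76.4);j=np.array([np.cos(a),np.sin(a),0])
for s in(-.043,.043): print([proj(c,p+j*s+[0,0,dz])[0].round(1) for dz in(0,.0187,.03,.05)])
im=cv2.resize(c['color'][60:140,90:150],None,fx=7,fy=7,interpolation=cv2.INTER_NEAREST)
for s in(-.043,.043): 
  for dz in (0,.0187,.05):
    q=((proj(c,p+j*s+[0,0,dz])[0]-[90,60]+.5)*7).astype(int);cv2.circle(im,tuple(map(int,q)),3,(0,0,255) if s<0 else (0,255,0),-1)
cv2.imwrite('pics/side0g.png',im)
"
```

```text
[array([127.6, 140.6]), array([126.7, 136. ]), array([126.1, 133.1]), array([125.1, 128.1])]
[array([128.4, 131.3]), array([127.5, 126.8]), array([126.9, 124. ]), array([126. , 119.1])]
```

View pics/side0g.png

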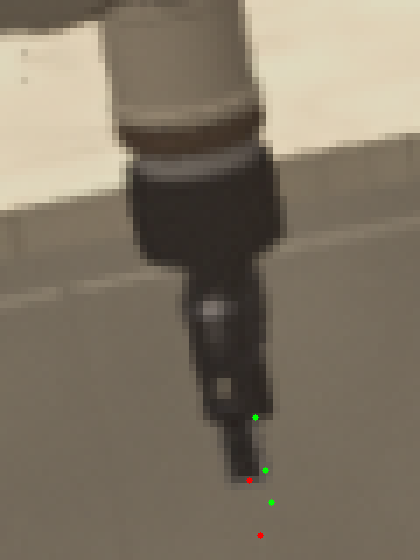

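The images put the visible fingertips about 33 mm above the reported TCP. If the fingers really are above the tab, closing them now will go past 16 mm, so I'll test that gently.

Request:
drive_tool([
  [[0,0,0],[0,0,0],20],
  [[0,0,0],[0,0,0],10],
  [[0,0,0],[0,0,0],10],
  [[0,0,0],[0,0,0],10],
], newtons=20)

```text
time_s: 4.07
position: [0.4196, -0.3228, 0.0732]
ee_rot: [-0.921, 1.367, 0.92]
ft_force: [-0.1, -0.3, 0.1]
grip_width: 0.0083
```

```bash
python3 -c "
from h import *
snap('3',dict(side=(285,225,365,305)))
import cell;o=cell.get_obs();print(o['grip_width'],o['position'],o['ft_force'])"
```

```text
0.008240081752121597 [ 0.41951741 -0.3227519   0.07313028] [-0.21705133  0.21815941 -0.20743548]
```

View pics/side3.png

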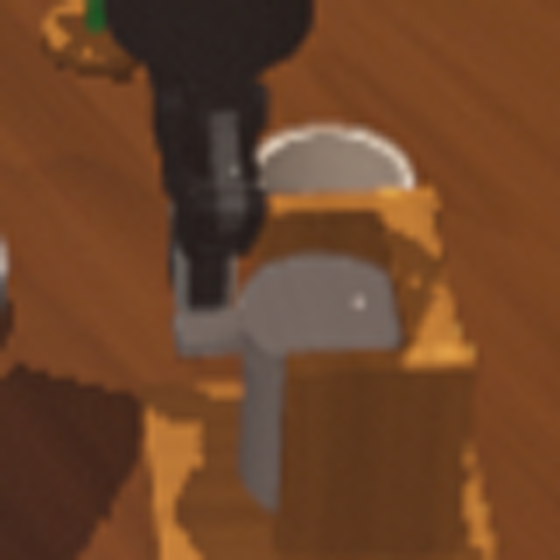

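The fingers closed to 8 mm, so they are above the tab. The reported TCP is clearly lower than the real fingertips. I'll raise the arm and measure that offset in clear view.

Request:
drive_tool([
  [[-0.2,0.08,0.25],[0,0,0],0],
  [[-0.2,0.08,0.25],[0,0,0],0],
  [[-0.2,0.08,0.1],[0,0,0],0],
  [[0,0,0],[0,0,0],0],
  [[0,0,0],[0,0,0],0],
])

```text
time_s: 4.53
position: [0.3595, -0.2991, 0.1338]
ee_rot: [-0.922, 1.367, 0.918]
ft_force: [0.3, -0.6, -0.7]
grip_width: 0.0002
```

```bash
python3 -c "
from h import *
snap('4',dict(side=(265,205,345,285),top=(370,190,460,270)))
import cell;o=cell.get_obs();print(o['grip_width'],o['position'],o['ft_force'])
c=L('side4');p=np.array(o['position'])
print([ (proj(c,p+[0,0,dz])[0]).round(1) for dz in(0,.02,.03,.04,.05)])
"
```

```text
0.00021861128685078156 [ 0.35962972 -0.2986805   0.13258678] [-0.60400307 -0.68570272  0.35831713]
[array([288.8, 261.4]), array([288.7, 255.5]), array([288.7, 252.4]), array([288.7, 249.4]), array([288.7, 246.3])]
```

View pics/side4.png

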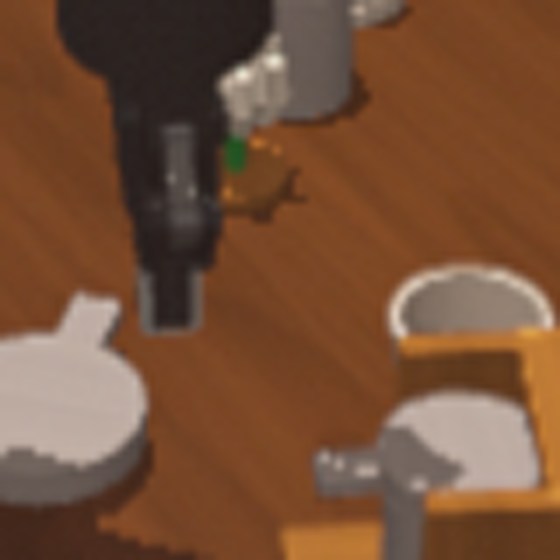

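View pics/top4.png

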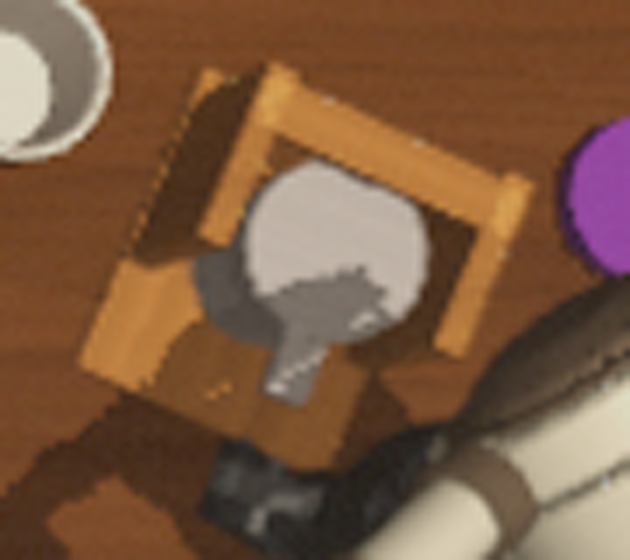

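The side view puts the shut fingertips at about (288.8,252), where the reported TCP would be at (288.8,261.4). So the real tip is about 34 mm above the reading, with x and y correct. I'll tilt here in free air to see whether the offset follows the tool axis.

Request:
drive_tool([
  [[0,0,0],[0.012,0.03,0],0],
  [[0,0,0],[0.012,0.03,0],0],
  [[0,0,0],[0.012,0.03,0],0],
  [[0,0,0],[0,0,0],0],
  [[0,0,0],[0,0,0],0],
])

```text
time_s: 5.05
position: [0.36, -0.2982, 0.1308]
ee_rot: [-0.722, 1.534, 1.153]
ft_force: [0.0, -0.7, -0.0]
grip_width: 0.0001
```

```bash
python3 -c "
from h import *
snap('5',dict(side=(265,205,345,285)))
import cell;o=cell.get_obs();print(o['position'],o['ee_rot'])
c=L('side5');p=np.array(o['position']);b=-R.from_rotvec(o['ee_rot']).as_matrix()[:,0];print(b)
z=lambda P:((proj(c,P)[0]-[265,205]+.5)*7).round()
print('tool-axis',z(p+.0345*b),'+20mm',z(p+.0545*b),'world',z(p+[0,0,.0345]),'tcp',z(p))
"
```

```text
[ 0.35959321 -0.29825905  0.13178691] [-0.72347375  1.53391817  1.15038226]
[ 0.27844624 -0.11237598  0.95385498]
tool-axis [197. 328.] +20mm [213. 286.] world [169. 327.] tcp [169. 399.]
```

View pics/side5.png

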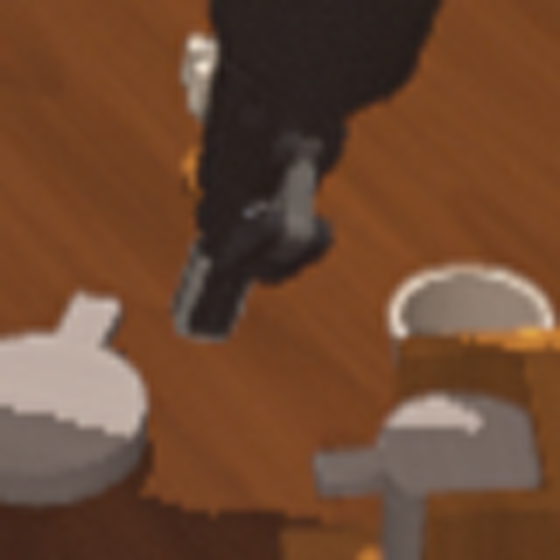

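The tilted tip at about (203,333) zoomed matches the tool-axis prediction. So the real fingertip is the reported TCP plus about 34.5 mm back along the tool. I'll allow for that, level the tool and go onto the tab.

Request:
drive_tool([
  [[0,0,0],[-0.012,-0.03,0],45],
  [[0,0,0],[-0.012,-0.03,0],45],
  [[0,0,0],[-0.012,-0.03,0],45],
  [[0.2,-0.08,0],[0,0,0],45],
  [[0.2,-0.08,0],[0,0,0],45],
  [[0.2,-0.09,0],[0,0,0],45],
  [[0,0,-0.2],[0,0,0],45],
  [[0,0,-0.2],[0,0,0],45],
  [[0,0,-0.15],[0,0,0],45],
  [[0,0,0],[0,0,0],45],
  [[0,0,0],[0,0,0],45],
])

```text
time_s: 6.02
position: [0.4187, -0.3232, 0.0783]
ee_rot: [-0.92, 1.367, 0.92]
ft_force: [0.3, 0.3, 0.9]
grip_width: 0.0387
```

```bash
python3 -c "
from h import *
snap('6',dict(side=(285,225,365,305)))
import cell;o=cell.get_obs();print(o['position'],o['ee_rot'],o['ft_force'],o['grip_width'])
"
```

```text
[ 0.41945963 -0.32402851  0.07931068] [-0.92222233  1.36695054  0.91846488] [-0.57128042 -0.37624835  0.80696996] 0.03880566621769034
```

View pics/side6.png

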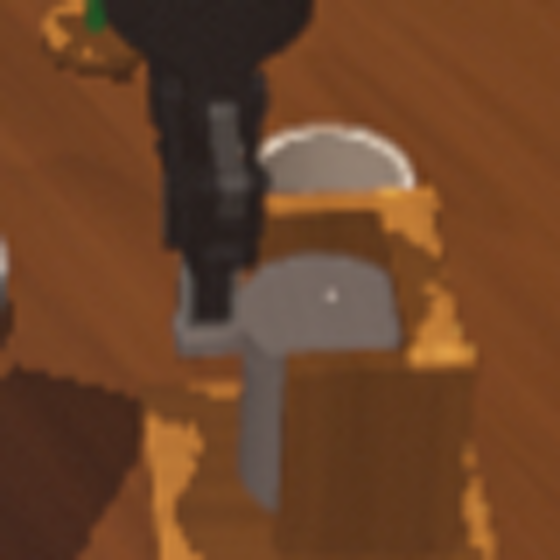

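Request:
drive_tool([
  [[-0.01,0.01,-0.15],[0,0,0],45],
  [[0,0,-0.15],[0,0,0],45],
  [[0,0,-0.06],[0,0,0],45],
  [[0,0,-0.02],[0,0,0],45],
  [[0,0,0],[0,0,0],45],
  [[0,0,0],[0,0,0],45],
])

```text
time_s: 6.57
position: [0.419, -0.3235, 0.0412]
ee_rot: [-0.922, 1.367, 0.919]
ft_force: [-0.5, 0.4, 0.4]
grip_width: 0.0385
```

```bash
python3 -c "
from h import *
snap('7',dict(side=(285,225,365,305)))
import cell;o=cell.get_obs();print(o['position'],o['ee_rot'],o['ft_force'],o['grip_width'])
"
```

```text
[ 0.41909103 -0.32352738  0.04126841] [-0.92252967  1.36705285  0.91881145] [0.1256377  0.39612472 0.58369573] 0.038265039391302685
```

View pics/side7.png

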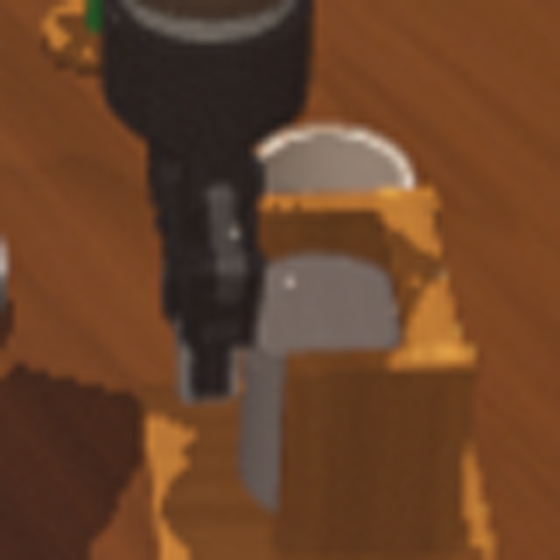

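The near finger now stands in front of the tab, with its tip at about (314,282) below the tab. Closing.

Request:
drive_tool([
  [[0,0,0],[0,0,0],20],
  [[0,0,0],[0,0,0],10],
  [[0,0,0],[0,0,0],0],
  [[0,0,0],[0,0,0],0],
  [[0,0,0],[0,0,0],0],
  [[0,0,0],[0,0,0],0],
], newtons=80)

```text
time_s: 7.12
position: [0.4189, -0.3232, 0.0409]
ee_rot: [-0.922, 1.367, 0.92]
ft_force: [-1.1, 1.4, 6.4]
grip_width: 0.0141
```

```bash
python3 -c "
from h import *
snap('8',dict(side=(285,225,365,305)))
import cell;o=cell.get_obs();print(o['position'],o['ee_rot'],o['ft_force'],o['torque'],o['grip_width'])
"
```

```text
[ 0.41887477 -0.3232149   0.04086389] [-0.92182634  1.36716198  0.91974615] [-1.85682303  1.11579425  5.98574733] [0.15650956 0.13778394 0.03286088] 0.013907830990021103
```

View pics/side8.png

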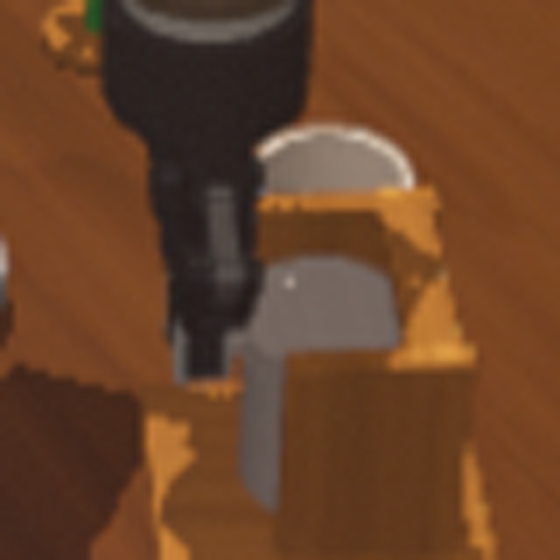

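The grip has stopped at about 14–16 mm on the tab. Now I'll work out the tip rows about the far rim edge.

```bash
python3 -c "
import numpy as np
p=np.array([-.077,-.039]);last=p;
for i in range(1,8):
    t=.0502*i;c,s=np.cos(t),np.sin(t);q=np.array([p[0]*c+p[1]*s,-p[0]*s+p[1]*c]);d=q-last;last=q
    print(i,'shift units',(d[0]*.927*10).round(3),(-d[0]*.375*10).round(3),(d[1]*10).round(3))"
```

```text
1 shift units -0.017 0.007 0.039
2 shift units -0.015 0.006 0.04
3 shift units -0.014 0.005 0.041
4 shift units -0.012 0.005 0.041
5 shift units -0.01 0.004 0.042
6 shift units -0.008 0.003 0.043
7 shift units -0.006 0.002 0.043
```

Request:
drive_tool([
  [[-0.017,0.007,0.042],[0.006,0.0148,0],0],
  [[-0.016,0.006,0.042],[0.006,0.0148,0],0],
  [[-0.015,0.005,0.042],[0.006,0.0148,0],0],
  [[0,0,0],[0,0,0],0],
])

```text
time_s: 7.5
position: [0.4149, -0.3218, 0.0531]
ee_rot: [-0.827, 1.452, 1.034]
ft_force: [-0.2, -0.5, -0.1]
grip_width: 0.0137
```

Request:
drive_tool([
  [[-0.012,0.005,0.042],[0.006,0.0148,0],0],
  [[-0.012,0.004,0.043],[0.006,0.0148,0],0],
  [[-0.01,0.004,0.043],[0.006,0.0148,0],0],
  [[0,0,0],[0,0,0],0],
  [[0,0,0],[0,0,0],0],
])

```text
time_s: 7.92
position: [0.4108, -0.3198, 0.0648]
ee_rot: [-0.727, 1.53, 1.145]
ft_force: [1.5, -0.5, 0.2]
grip_width: 0.014
```

```bash
python3 -c "
from h import *
snap('9',dict(side=(285,225,365,305),top=(370,190,460,270)))
import cell;o=cell.get_obs();print(o['position'],o['ee_rot'],o['ft_force'],o['torque'],o['grip_width'])
"
```

```text
[ 0.41030117 -0.31955836  0.06505811] [-0.72655535  1.53071224  1.14533251] [ 1.83944642 -0.73187162  0.61556765] [-0.17258012 -0.48864893  0.00964043] 0.013820508725475767
```

View pics/side9.png

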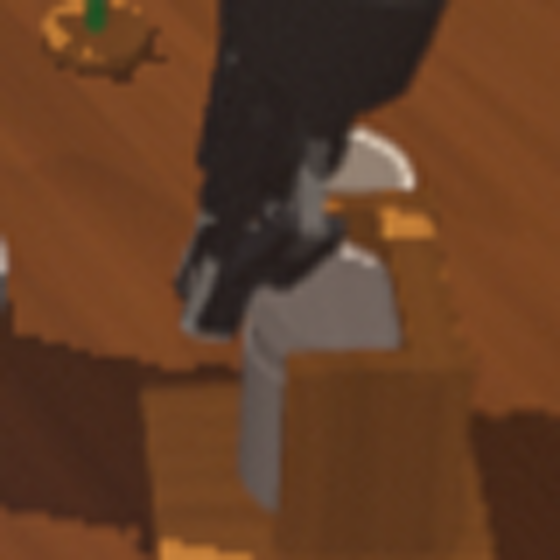

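View pics/top9.png

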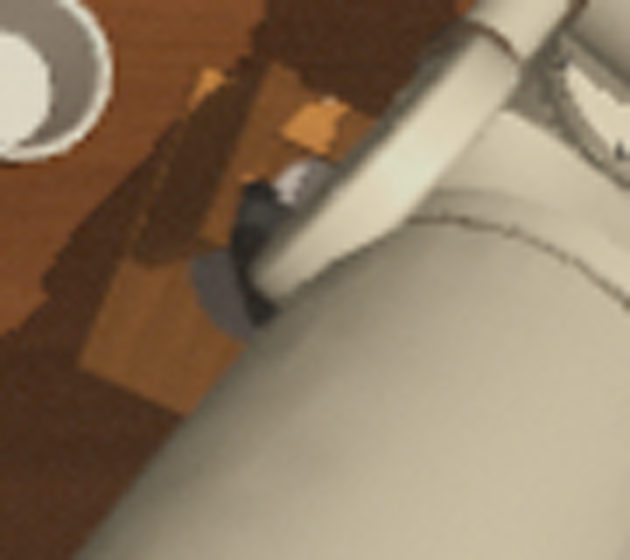

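The side view shows the lid tipped with the gripper, its near side risen at (318,267), and the forces are small. Now drawing out to the stand's −x.

Request:
drive_tool([
  [[-0.045,0.021,0.01],[0,0,0],0],
  [[-0.045,0.021,0.01],[0,0,0],0],
  [[-0.045,0.021,0.01],[0,0,0],0],
  [[-0.045,0.021,0.01],[0,0,0],0],
  [[-0.03,0.014,0.02],[0,0,0],0],
  [[0,0,0],[0,0,0],0],
])

```text
time_s: 8.52
position: [0.3885, -0.3094, 0.0716]
ee_rot: [-0.725, 1.532, 1.147]
ft_force: [-0.6, 0.9, -1.2]
grip_width: 0.0142
```

```bash
python3 -c "
from h import *
snap('10',dict(side=(285,225,365,305)))
import cell;o=cell.get_obs();print(o['position'],o['ft_force'],o['torque'],o['grip_width'])
"
```

```text
[ 0.38892015 -0.30966459  0.07160903] [-0.57329506 -0.07288137 -1.70566043] [-0.05194111 -0.14946705  0.04761063] 0.013767402080859758
```

View pics/side10.png

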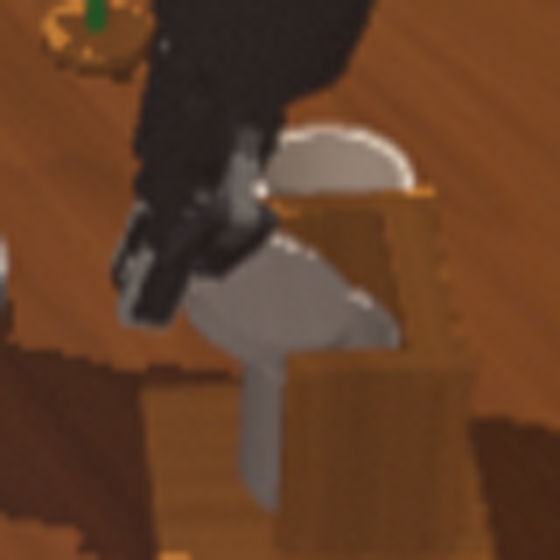

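The lid is clear of the keeper and hangs in the grip, tilted (side view, its far edge at about (341,273)). Next: lift, level and carry it across.

Request:
drive_tool([
  [[-0.03,0.01,0.1],[0,0,0],0],
  [[-0.03,0.01,0.15],[0,0,0],0],
  [[0,0,0.2],[0,0,0],0],
  [[0,0,0.2],[0,0,0],0],
  [[0.05,0.1,0.1],[-0.012,-0.0296,0],0],
  [[0.05,0.2,0],[-0.012,-0.0296,0],0],
  [[0.0,0.25,0],[-0.012,-0.0296,0],0],
  [[0,0.3,0],[0,0,0],0],
  [[0,0.3,0],[0,0,0],0],
  [[0,0.3,0],[0,0,0],0],
  [[0,0.3,0],[0,0,0],0],
  [[0,0.3,0],[0,0,0],0],
])

```text
time_s: 9.57
position: [0.393, -0.1016, 0.1472]
ee_rot: [-0.921, 1.367, 0.92]
ft_force: [0.1, -0.1, -1.8]
grip_width: 0.014
```

Request:
drive_tool([
  [[0,0.3,0],[0,0,0],0],
  [[0,0.3,0],[0,0,0],0],
  [[0,0.3,0],[0,0,0],0],
  [[0,0.3,0],[0,0,0],0],
  [[0,0.3,0],[0,0,0],0],
  [[0,0.3,0],[0,0,0],0],
  [[0,0.3,0],[0,0,0],0],
  [[0,0.3,0],[0,0,0],0],
  [[0,0.3,0],[0,0,0],0],
  [[0,0.3,0],[0,0,0],0],
  [[0,0.3,0],[0,0,0],0],
  [[0,0.3,0],[0,0,0],0],
])

```text
time_s: 10.57
position: [0.393, 0.2588, 0.1472]
ee_rot: [-0.921, 1.366, 0.921]
ft_force: [0.6, 0.4, -1.5]
grip_width: 0.0139
```

Request:
drive_tool([
  [[0.02,0.3,0],[0,0,0],0],
  [[0.02,0.2,0],[0,0,0],0],
  [[0,0,0],[0,0,0],0],
  [[0,0,0],[0,0,0],0],
  [[0,0,0],[0,0,0],0],
])

```text
time_s: 10.98
position: [0.3971, 0.3066, 0.1466]
ee_rot: [-0.921, 1.368, 0.921]
ft_force: [1.0, 0.1, -0.9]
grip_width: 0.014
```

```bash
python3 -c "
from h import *
snap('11',dict(side=(180,120,280,210),top=(95,160,205,300)),5)
import cell;o=cell.get_obs();print(o['position'],o['ee_rot'],o['ft_force'],o['torque'],o['grip_width'])
M=R.from_rotvec(o['ee_rot']).as_matrix();print(M)
"
```

```text
[0.39729534 0.30624448 0.14654383] [-0.92016408  1.36787318  0.91972739] [-0.16390307  0.21617548 -1.61844312] [0.00664375 0.05418852 0.02250203] 0.013663156187500195
[[-4.49060044e-05 -9.26213354e-01  3.76999761e-01]
 [-3.49502555e-04  3.76999753e-01  9.26213293e-01]
 [-9.99999938e-01 -9.01698417e-05 -3.40643487e-04]]
```

View pics/side11.png

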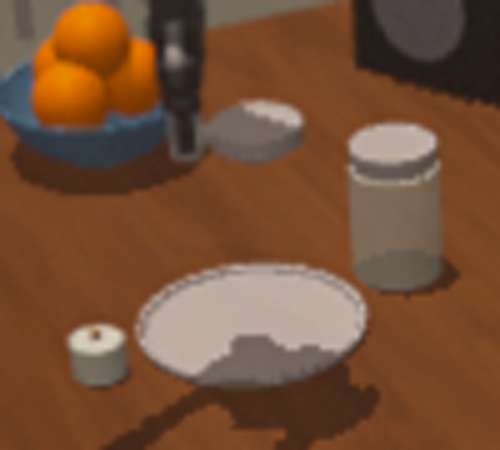

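View pics/top11.png

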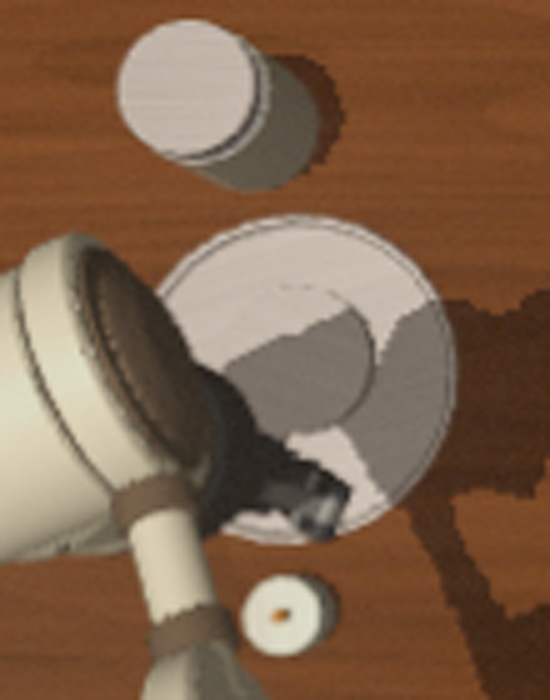

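The lid hangs over the plate (top view, its centre at about (152,232)) and looks level. I'll fit its plane from the top depth and measure its centre.

```bash
cat >> h.py <<'E'
def lidfit(c,box,zlo,zhi):
    P,px,col=cloud(c,*box);q=P[(P[:,2]>zlo)&(P[:,2]<zhi)]
    for _ in range(4):
        A=np.c_[q[:,:2],np.ones(len(q))];s=np.linalg.lstsq(A,q[:,2],rcond=None)[0];e=q[:,2]-A@s;q=q[abs(e)<max(.003,2*e.std())]
    return s,q
E
python3 -c "
from h import *
c=L('top11');s,q=lidfit(c,(125,180,205,255),.18,.225);print('slope',s[:2],'n',len(q),q.mean(0),q.min(0),q.max(0))
"
```

```text
slope [-0.00407402 -0.00702464] n 636 [0.4413395  0.28570029 0.19816534] [0.3964847  0.25440697 0.19516154] [0.47419017 0.31790921 0.20120011]
```

Request:
drive_tool([
  [[0.02,0.25,0],[0,0,0],0],
  [[0.03,0.25,-0.1],[0,0,0],0],
  [[0,0.05,-0.2],[0,0,0],0],
  [[0,0,-0.25],[0,0,0],0],
  [[0,0,-0.25],[0,0,0],0],
  [[0,0,-0.25],[0,0,0],0],
  [[0,0,-0.2],[0,0,0],0],
  [[0,0,-0.1],[0,0,0],0],
  [[0,0,-0.1],[0,0,0],0],
  [[0,0,0],[0,0,0],0],
  [[0,0,0],[0,0,0],0],
  [[0,0,0],[0,0,0],0],
])

```text
time_s: 12.08
position: [0.4035, 0.3627, 0.0028]
ee_rot: [-0.92, 1.365, 0.92]
ft_force: [0.2, 0.1, -1.1]
grip_width: 0.0138
```

```bash
python3 -c "
from h import *
snap('12',dict(side=(180,120,280,210),top=(95,160,205,300)),5)
import cell;o=cell.get_obs();print(o['position'],o['ft_force'],o['torque'],o['grip_width'])
c=L('top12');s,q=lidfit(c,(125,180,205,260),.03,.07);print('slope',s[:2],'n',len(q),q.mean(0),q.min(0),q.max(0))
"
```

```text
[0.40343964 0.3628214  0.0028706 ] [ 0.03877025  0.40583705 -0.74346959] [-0.03805884  0.05576146  0.00555724] 0.01387895289229838
slope [ 0.00253088 -0.00132198] n 458 [0.44748506 0.34190679 0.05447283] [0.41075991 0.31080293 0.05119446] [0.47996327 0.37328245 0.05775629]
```

View pics/side12.png

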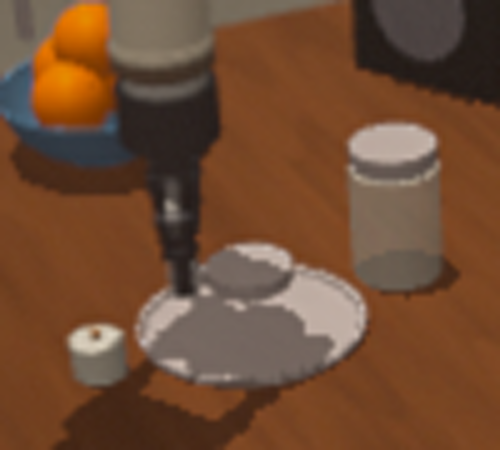

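View pics/top12.png

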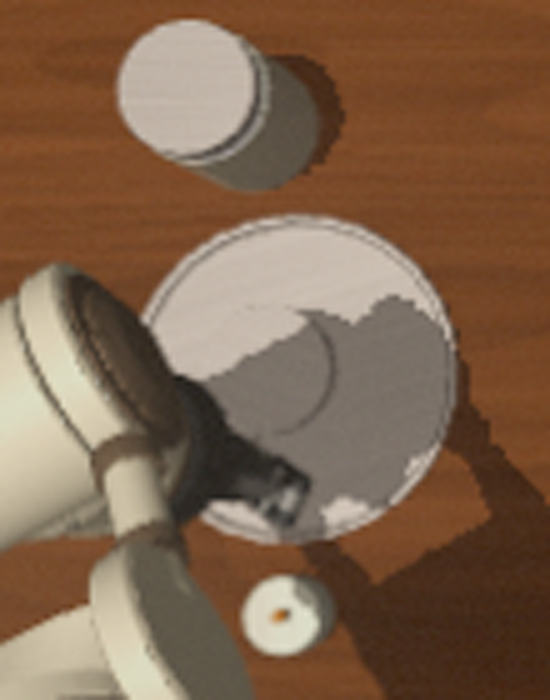

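Request:
drive_tool([
  [[0,0,-0.1],[0,0,0],0],
  [[0,0,-0.08],[0,0,0],0],
  [[0,0,-0.04],[0,0,0],0],
  [[0,0,-0.02],[0,0,0],0],
  [[0,0,0],[0,0,0],0],
  [[0,0,0],[0,0,0],0],
])

```text
time_s: 12.68
position: [0.4022, 0.3621, -0.0228]
ee_rot: [-0.921, 1.368, 0.921]
ft_force: [0.4, -0.3, -1.7]
grip_width: 0.0138
```

Request:
drive_tool([
  [[0,0,-0.01],[0,0,0],0],
  [[0,0,-0.01],[0,0,0],0],
  [[0,0,-0.01],[0,0,0],0],
  [[0,0,0],[0,0,0],0],
  [[0,0,0],[0,0,0],0],
])

```text
time_s: 13.1
position: [0.4023, 0.3622, -0.0256]
ee_rot: [-0.921, 1.367, 0.921]
ft_force: [-0.3, -0.4, -1.2]
grip_width: 0.014
```

```bash
python3 -c "
from h import *
snap('13',dict(top=(95,160,205,300)),5)
import cell;o=cell.get_obs();print(o['position'],o['ft_force'],o['torque'],o['grip_width'])
c=L('top13');s,q=lidfit(c,(130,165,210,245),.015,.06);print('slope',s[:2],'n',len(q),q.mean(0),q.min(0),q.max(0))
"
```

```text
[ 0.40227696  0.36222961 -0.02554813] [ 0.05600322  0.07227814 -2.00080665] [ 0.02547166 -0.00245493 -0.00691334] 0.01370951109980522
slope [0.00325098 0.00942707] n 408 [0.44856112 0.34122452 0.02581161] [0.42210198 0.31061894 0.0222199 ] [0.47755274 0.37186107 0.02902739]
```

Still hanging, with about 1 mm to go. Lowering in 1 mm steps.

Request:
drive_tool([
  [[0,0,-0.01],[0,0,0],0],
  [[0,0,0],[0,0,0],0],
  [[0,0,0],[0,0,0],0],
])

```text
time_s: 13.4
position: [0.4022, 0.3622, -0.0267]
ee_rot: [-0.921, 1.367, 0.921]
ft_force: [-0.1, 0.4, -2.0]
grip_width: 0.0136
```

Request:
drive_tool([
  [[0,0,-0.01],[0,0,0],0],
  [[0,0,0],[0,0,0],0],
  [[0,0,0],[0,0,0],0],
])

```text
time_s: 13.65
position: [0.4023, 0.3622, -0.0276]
ee_rot: [-0.921, 1.367, 0.921]
ft_force: [0.5, -0.6, -1.0]
grip_width: 0.0138
```

Request:
drive_tool([
  [[0,0,-0.01],[0,0,0],0],
  [[0,0,0],[0,0,0],0],
  [[0,0,0],[0,0,0],0],
])

```text
time_s: 13.9
position: [0.4023, 0.3623, -0.0282]
ee_rot: [-0.921, 1.367, 0.921]
ft_force: [-1.8, -0.8, 4.2]
grip_width: 0.0142
```

Request:
drive_tool([
  [[0,0,-0.01],[0,0,0],0],
  [[0,0,0],[0,0,0],0],
  [[0,0,0],[0,0,0],0],
])

```text
time_s: 14.15
position: [0.4022, 0.3625, -0.0286]
ee_rot: [-0.921, 1.367, 0.921]
ft_force: [-5.9, -0.9, 10.8]
grip_width: 0.0135
```

```bash
python3 -c "
from h import *
snap('14',dict(side=(190,145,270,205),top=(95,160,205,300)),7)
import cell;o=cell.get_obs();print(o['position'],o['ft_force'],o['torque'],o['grip_width'])
c=L('top14');s,q=lidfit(c,(130,165,210,245),.015,.06);print('slope',s[:2],'n',len(q),q.mean(0),q.min(0),q.max(0))
"
```

```text
[ 0.40223707  0.36250922 -0.02857668] [-6.38611992 -1.76915692 10.5811681 ] [-0.38930296  0.61635608 -0.11460534] 0.014009461135116115
slope [ 0.01411193 -0.00907239] n 400 [0.4484705  0.3413916  0.02414374] [0.4222382  0.30895038 0.02061028] [0.47769111 0.37186963 0.02780145]
```

View pics/side14.png

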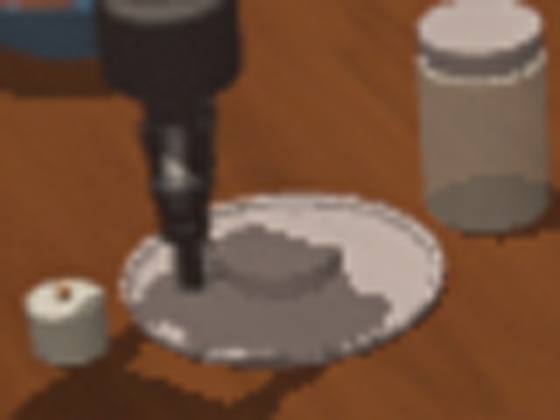

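Contact is made: up to 10.6 N, lid top near 0.025 m. Easing up 1 mm, then letting go.

Request:
drive_tool([
  [[0,0,0.01],[0,0,0],0],
  [[0,0,0],[0,0,0],0],
  [[0,0,0],[0,0,0],20],
  [[0,0,0],[0,0,0],28],
  [[0,0,0],[0,0,0],36],
  [[0,0,0],[0,0,0],40],
  [[0,0,0],[0,0,0],40],
], newtons=40)

```text
time_s: 14.83
position: [0.4022, 0.3621, -0.0288]
ee_rot: [-0.921, 1.367, 0.921]
ft_force: [0.1, -0.8, -0.6]
grip_width: 0.0343
```

Request:
drive_tool([
  [[0,0,0.1],[0,0,0],40],
  [[0,0,0.2],[0,0,0],40],
  [[-0.05,-0.2,0.25],[0,0,0],40],
  [[-0.1,-0.3,0.25],[0,0,0],60],
  [[-0.1,-0.3,0.3],[0,0,0],80],
  [[0,-0.3,0],[0,0,0],100],
  [[0,-0.1,0],[0,0,0],100],
  [[0,0,0],[0,0,0],100],
])

```text
time_s: 15.5
position: [0.378, 0.2422, 0.0808]
ee_rot: [-0.919, 1.367, 0.918]
ft_force: [-1.1, 0.7, 0.4]
grip_width: 0.0853
```

```bash
python3 -c "
from h import *
snap('15',dict(side=(190,145,270,205),top=(95,160,205,280)),6)
import cell;o=cell.get_obs();print(o['position'],o['ft_force'],o['grip_width'])
c=L('top15');s,q=lidfit(c,(130,175,210,260),.015,.04);print('slope',s[:2],'n',len(q),q.mean(0),q.min(0),q.max(0))
"
```

```text
[0.37766223 0.24384885 0.07997938] [-0.37315889  0.09408936 -1.05372365] 0.08513281737516504
slope [-0.03077483 -0.00914989] n 158 [0.46383231 0.34838017 0.02382036] [0.44568846 0.31984775 0.01985222] [0.47785271 0.37183297 0.02785012]
```

View pics/side15.png

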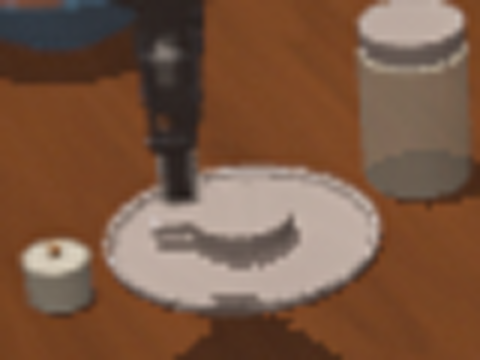

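View pics/top15.png

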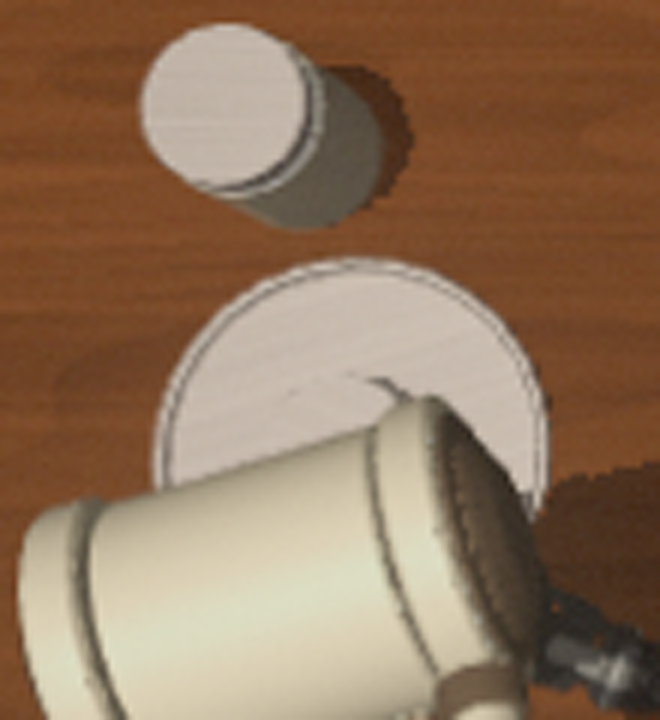

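The lid lies on the plate, with its tab at about (219,184) in the side frame. The arm blocks the top view, so I'll back off while turning the jaws by 40°, then look.

Request:
drive_tool([
  [[0.1,-0.2,0.1],[0,0,0.037],100],
  [[0.1,-0.25,0.1],[0,0,0.037],100],
  [[0,-0.25,0.1],[0,0,0.037],100],
  [[0,-0.25,0],[0,0,0.037],100],
  [[0,-0.25,0],[0,0,0.037],100],
  [[0,-0.2,0],[0,0,0.037],100],
  [[0,0,0],[0,0,0],100],
])

```text
time_s: 16.18
position: [0.3979, 0.1021, 0.1097]
ee_rot: [-1.437, 1.045, 1.438]
ft_force: [-0.5, 1.0, -0.5]
grip_width: 0.0855
```

```bash
python3 -c "
from h import *
snap('16',dict(top=(95,160,205,280)),6)
import cell;o=cell.get_obs();M=R.from_rotvec(o['ee_rot']).as_matrix();print(o['position'],np.degrees(np.arctan2(M[1,2],M[0,2])),o['q'])
c=L('top16');s,q=lidfit(c,(130,178,210,260),.018,.035);print('slope',s[:2],'n',len(q),q.mean(0),q.min(0),q.max(0))
"
```

```text
[0.39788259 0.10346612 0.10969799] 107.7097925021288 [-4.19152817e-02 -1.97824939e-01  2.12708284e+00  4.64210464e-04
  1.21331495e+00 -1.92196873e+00]
slope [ 0.00938033 -0.007021  ] n 487 [0.44336628 0.34317911 0.02374526] [0.39116005 0.3094033  0.01966484] [0.47767906 0.37260579 0.02743551]
```

View pics/top16.png

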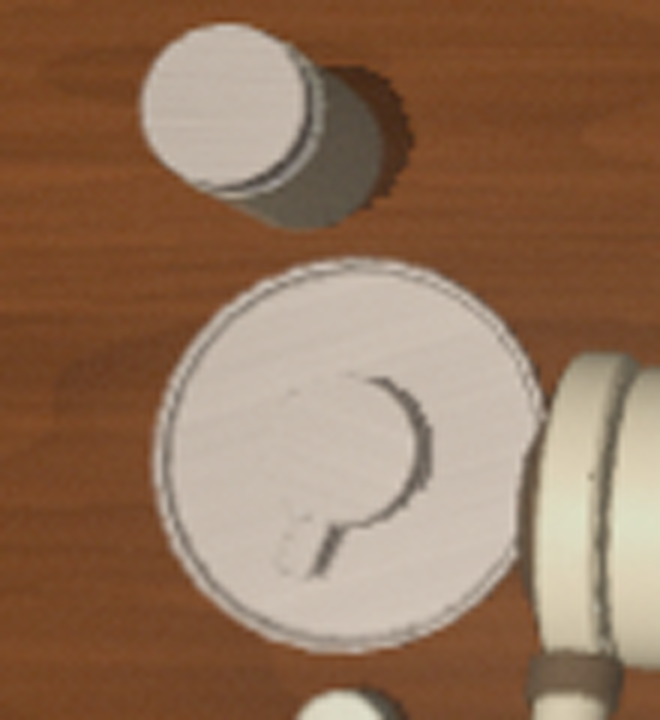

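The lid lies flat, with its circle centre at about (343,450) zoomed, pixel (151.7,234.5), and its tab toward lower left.

```bash
python3 -c "
from h import *
c=L('top16');print(plane(c,[[151.7,234.5]],.025))
f=lambda a,b:[95+a/6-.5,160+b/6-.5]
print(plane(c,[f(300,574),f(343,375),f(343,525),f(418,450)],.023))
P,px,col=cloud(c,130,178,210,260);q=P[(P[:,2]>.017)&(P[:,2]<.035)];print(cv2.minEnclosingCircle(q[np.hypot(*(q[:,:2]-[.445,.341]).T)<.036][:,:2].astype(np.float32)))
"
```

```text
[[0.44712748 0.34084543 0.025     ]]
[[0.39329041 0.35819534 0.023     ]
 [0.48025268 0.34272778 0.023     ]
 [0.41452503 0.34032306 0.023     ]
 [0.4472342  0.30880648 0.023     ]]
((0.4448695480823517, 0.3422467112541199), 0.03462435305118561)
```

Request:
drive_tool([
  [[0.06,0.3,0],[0,0,0],100],
  [[0.06,0.3,0],[0,0,0],100],
  [[0.06,0.3,0],[0,0,0],100],
  [[0.06,0.3,0],[0,0,0],100],
  [[0.06,0.3,0],[0,0,0],100],
  [[0.06,0.3,0],[0,0,0],100],
  [[0.06,0.3,-0.15],[0,0,0],100],
  [[0.06,0.28,-0.25],[0,0,0],100],
  [[0,0,-0.25],[0,0,0],100],
  [[0,0,-0.2],[0,0,0],100],
  [[0,0,0],[0,0,0],100],
  [[0,0,0],[0,0,0],100],
])

```text
time_s: 17.23
position: [0.4437, 0.3425, 0.0235]
ee_rot: [-1.434, 1.048, 1.438]
ft_force: [0.1, 0.5, -0.1]
grip_width: 0.0854
```

```bash
python3 -c "
from h import *
snap('17',dict(side=(180,120,280,210),top=(95,160,205,280)),6)
import cell;o=cell.get_obs();M=R.from_rotvec(o['ee_rot']).as_matrix();print(o['position'],np.degrees(np.arctan2(M[1,2],M[0,2])),o['grip_width'])
"
```

```text
[0.44628448 0.34272271 0.02626072] 107.85735530365358 0.08520771557347152
```

View pics/side17.png

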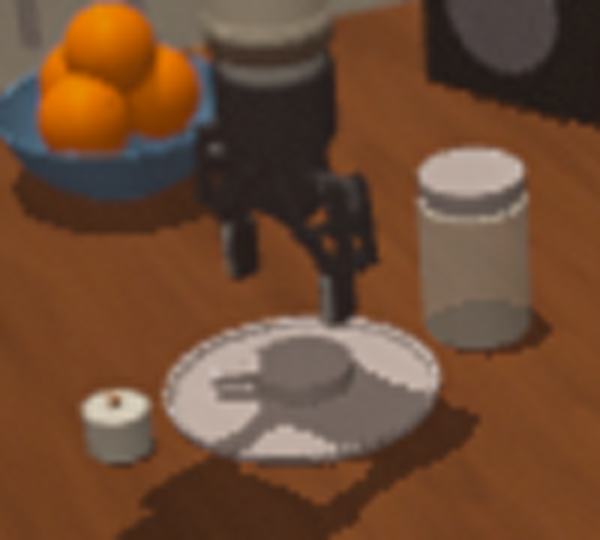

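The open fingers straddle the lid from above. Lowering.

Request:
drive_tool([
  [[0,-0.01,-0.2],[0,0,0],100],
  [[0,0,-0.2],[0,0,0],100],
  [[0,0,-0.1],[0,0,0],100],
  [[0,0,-0.04],[0,0,0],100],
  [[0,0,0],[0,0,0],100],
  [[0,0,0],[0,0,0],100],
])

```text
time_s: 17.83
position: [0.4467, 0.341, -0.0277]
ee_rot: [-1.435, 1.044, 1.434]
ft_force: [-0.3, -0.2, 0.0]
grip_width: 0.0854
```

```bash
python3 -c "
from h import *
snap('18',dict(side=(190,125,270,205)),7)
import cell;o=cell.get_obs();print(o['position'],o['ft_force'],o['grip_width'])
"
```

```text
[ 0.44690145  0.34110786 -0.02745936] [ 0.14464132 -0.15110965  0.28571434] 0.08532282738826638
```

View pics/side18.png

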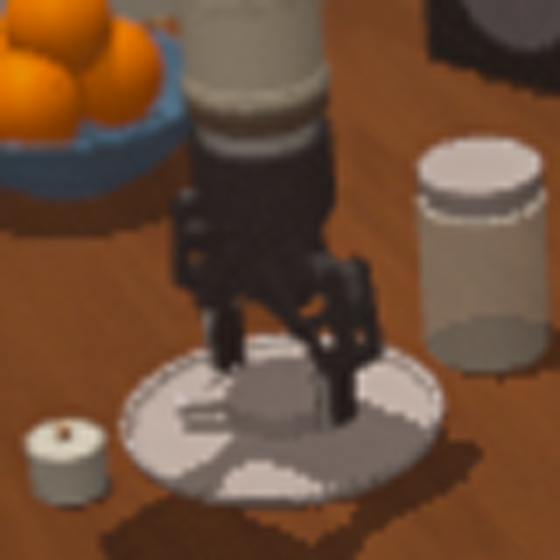

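Request:
drive_tool([
  [[0,0,-0.05],[0,0,0],100],
  [[0,0,-0.02],[0,0,0],100],
  [[0,0,0],[0,0,0],92],
  [[0,0,0],[0,0,0],85],
  [[0,0,0],[0,0,0],75],
  [[0,0,0],[0,0,0],70],
  [[0,0,0],[0,0,0],60],
  [[0,0,0],[0,0,0],50],
  [[0,0,0],[0,0,0],50],
], newtons=60)

```text
time_s: 18.63
position: [0.4461, 0.3409, -0.0351]
ee_rot: [-1.435, 1.044, 1.435]
ft_force: [-1.1, -0.1, 4.8]
grip_width: 0.064
```

```bash
python3 -c "
from h import *
snap('19',dict(side=(190,125,270,205)),7)
import cell;o=cell.get_obs();print(o['position'],o['ft_force'],o['torque'],o['grip_width'])
"
```

```text
[ 0.44612092  0.34086108 -0.03514536] [-1.93467409  0.54047571  5.65101674] [0.01959274 0.24418672 0.06675447] 0.06380173879043523
```

View pics/side19.png

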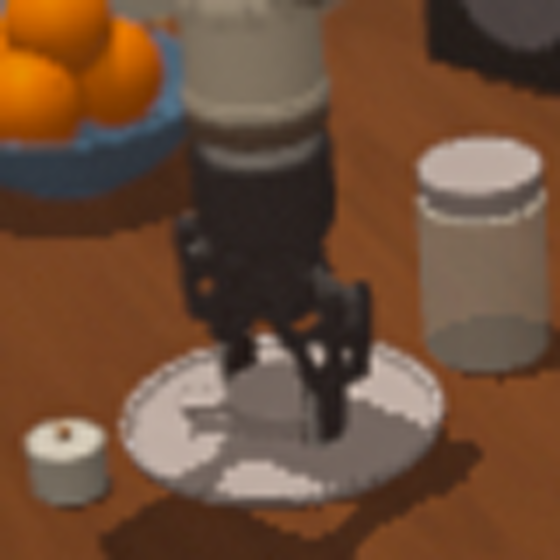

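Gripped across the flange, reading 64 mm. Lifting and checking.

Request:
drive_tool([
  [[0,0,0.05],[0,0,0],50],
  [[0,0,0.1],[0,0,0],50],
  [[0,0,0.2],[0,0,0],50],
  [[0,0,0.25],[0,0,0],50],
  [[0,0,0.25],[0,0,0],50],
  [[0,0,0.25],[0,0,0],50],
  [[0,0,0.25],[0,0,0],50],
  [[0,0,0.05],[0,0,0],50],
  [[0,0,0],[0,0,0],50],
  [[0,0,0],[0,0,0],50],
])

```text
time_s: 19.52
position: [0.4452, 0.3402, 0.1032]
ee_rot: [-1.435, 1.046, 1.436]
ft_force: [-0.2, -0.2, -1.3]
grip_width: 0.0641
```

```bash
python3 -c "
from h import *
snap('20',dict(side=(170,95,270,205)),5)
import cell;o=cell.get_obs();print(o['position'],o['ft_force'],o['torque'],o['grip_width'])
"
```

```text
[0.44445684 0.33986751 0.10221211] [-0.00447397 -0.62826673 -2.21557243] [-0.07067653 -0.02090022  0.02195136] 0.0639185513364678
```

View pics/side20.png

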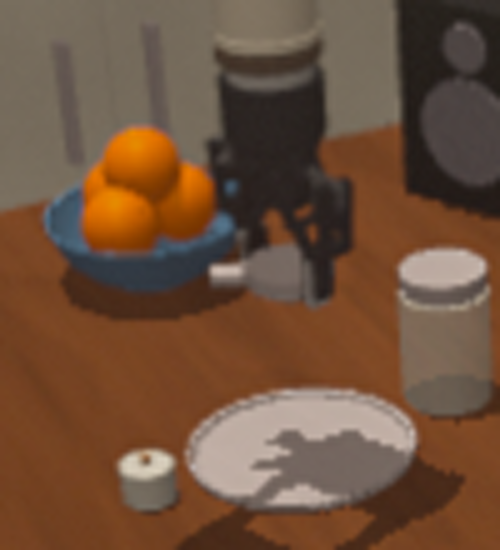

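The lid is held level above the plate. Carrying it to the tin at safe height and turning the jaws to clear sage and lotus.

Request:
drive_tool([
  [[0.126,-0.268,0.05],[0,0,0],50],
  [[0.126,-0.268,0.05],[0,0,0],50],
  [[0.126,-0.268,0.05],[0,0,0],50],
  [[0.126,-0.268,0],[0,0,0.031],50],
  [[0.126,-0.268,0],[0,0,0.031],50],
  [[0.126,-0.268,0],[0,0,0.031],50],
  [[0.126,-0.268,0],[0,0,0.031],50],
  [[0.126,-0.268,0],[0,0,0],50],
  [[0.126,-0.268,0],[0,0,0],50],
  [[0.126,-0.268,0],[0,0,0],50],
  [[0.126,-0.268,0],[0,0,0],50],
  [[0.126,-0.268,0],[0,0,0],50],
])

```text
time_s: 20.57
position: [0.5957, 0.0177, 0.1163]
ee_rot: [-1.701, 0.793, 1.709]
ft_force: [0.3, -0.1, -0.9]
grip_width: 0.064
```

Request:
drive_tool([
  [[0,0,0],[0,0,0],50],
  [[0,0,0],[0,0,0],50],
  [[0,0,0],[0,0,0],50],
])

```text
time_s: 20.82
position: [0.5955, 0.0194, 0.117]
ee_rot: [-1.701, 0.792, 1.708]
ft_force: [0.4, 0.3, -1.9]
grip_width: 0.0642
```

```bash
python3 -c "
from h import *
snap('21',dict(side=(260,130,360,240),top=(220,120,340,220)),6)
import cell;o=cell.get_obs();M=R.from_rotvec(o['ee_rot']).as_matrix();print(o['position'],np.degrees(np.arctan2(M[1,2],M[0,2])),M[:,0],o['ft_force'],o['torque'],o['grip_width'])
"
```

```text
[0.59577509 0.02009695 0.11787406] 130.262838007416 [-2.28444940e-03  6.45446178e-04 -9.99997182e-01] [ 0.0456919   0.16838198 -1.79340239] [-0.05722412  0.00491333  0.00128753] 0.06385288040891585
```

View pics/side21.png

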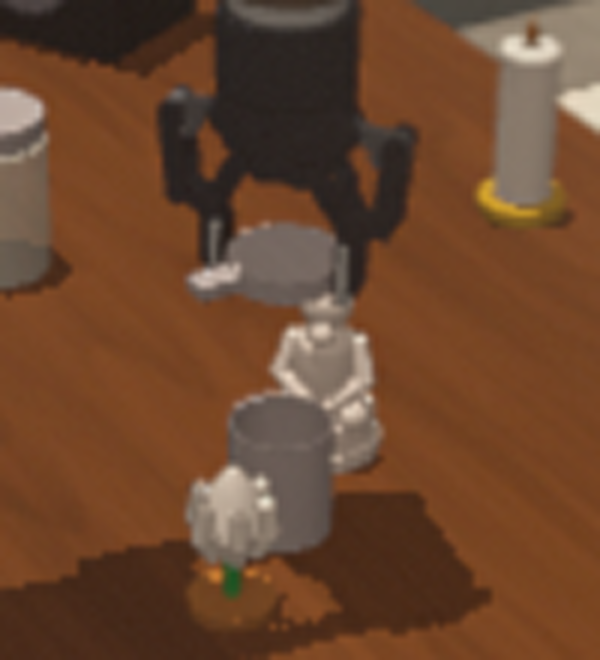

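View pics/top21.png

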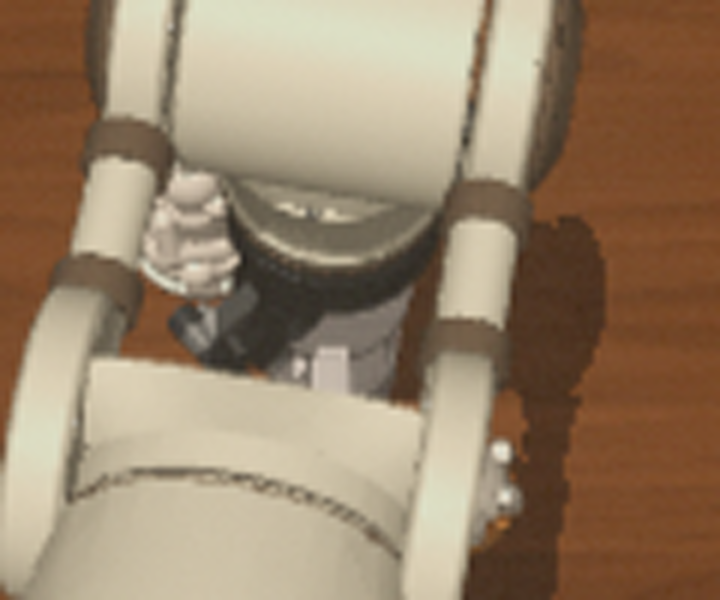

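The side view shows the lid, its centre near (286,255) zoomed, above the tin with its rim centre near (281,425). The top view is blocked by the arm. I'll compare both with their projections.

Run:
```python
from h import *
c=L("side21");f=6;x0,y0=260,130
im=cv2.resize(c["color"][130:240,260:360],None,fx=f,fy=f,interpolation=cv2.INTER_CUBIC)
def ring(ce,z,r,col):
    a=np.linspace(0,2*np.pi,80);P=np.c_[ce[0]+r*np.cos(a),ce[1]+r*np.sin(a),0*a+z]
    q=((proj(c,P)-[x0,y0]+.5)*f).astype(int);cv2.polylines(im,[q.reshape(-1,1,2)],True,col,1)
ring((.5958,.0201),.178,.033,(0,255,0));ring((.5958,.0201),.164,.033,(0,200,0))
ring((.5959,.0181),.07,.03,(0,0,255));ring((.5959,.0181),.0,.03,(0,0,255))
cv2.imwrite("pics/ov21.png",im)
# depth of lid
P,px,col=cloud(c,292,318,166,182);q=P[(P[:,2]>.13)&(P[:,2]<.2)&(col.min(1)>80)];print(len(q),q.mean(0),q.min(0),q.max(0))
```

```text
237 [0.58823651 0.01483941 0.17622201] [ 0.54051975 -0.02110157  0.15782953] [0.62775228 0.05299253 0.19440999]
```

View pics/ov21.png

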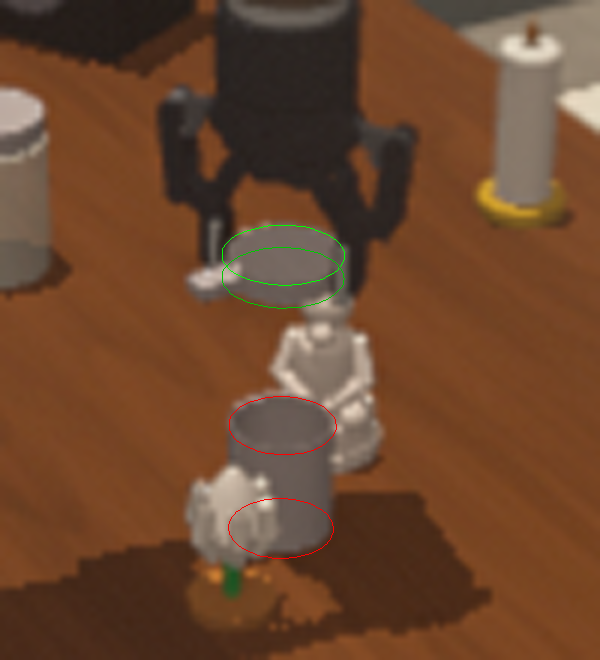

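Request:
drive_tool([
  [[-0.01,-0.02,-0.15],[0,0,0],50],
  [[0,0,-0.2],[0,0,0],50],
  [[0,0,-0.2],[0,0,0],50],
  [[0,0,-0.12],[0,0,0],50],
  [[0,0,-0.04],[0,0,0],50],
  [[0,0,0],[0,0,0],50],
  [[0,0,0],[0,0,0],50],
  [[0,0,0],[0,0,0],50],
])

```text
time_s: 21.58
position: [0.5971, 0.0169, 0.0496]
ee_rot: [-1.707, 0.79, 1.702]
ft_force: [-0.6, 0.3, -0.9]
grip_width: 0.0644
```

```bash
python3 -c "
from h import *
snap('22',dict(side=(270,150,340,230)),8)
import cell;o=cell.get_obs();print(o['position'],o['ft_force'],o['torque'],o['grip_width'])
c=L('side22');p=o['position']
print('lid pred u', [((proj(c,[p[0],p[1],z])[0]-[270,150]+.5)*8).round(1) for z in (p[2]+.060,p[2]+.046,p[2]+.038)], 'tin pred',((proj(c,[.5959,.0181,.07])[0]-[270,150]+.5)*8).round(1))
"
```

```text
[0.59708593 0.01685533 0.04962403] [-0.05760251 -1.34896918 -1.64092248] [-0.01934016 -0.01578802 -0.00674464] 0.0640627835703676
lid pred u [array([302.2, 326.8]), array([301.7, 355.6]), array([301.5, 371.9])] tin pred [296.9 406.8]
```

View pics/side22.png

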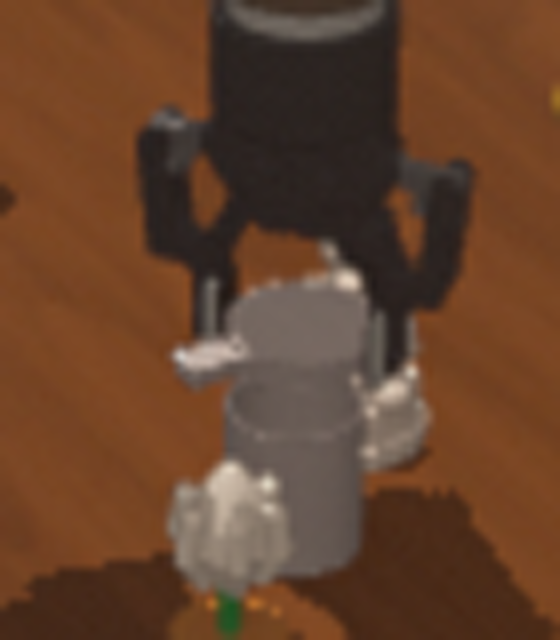

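Run:
```python
from h import *
c=L("side22")
im=cv2.resize(c["color"][180:215,290:325],None,fx=16,fy=16,interpolation=cv2.INTER_NEAREST);cv2.imwrite("pics/n22.png",im)
for v in range(183,206):
    r=[]
    for u in (303,307,311):
        P=np.array(c['eye']).ravel()+ray(c,[[u,v]])[0]*c['depth'][v,u];r.append(P.round(3))
    print(v,*r)
```

```text
183 [ 0.701  0.226 -0.   ] [0.71  0.212 0.004] [0.65  0.082 0.089]
184 [0.696 0.218 0.001] [0.71  0.211 0.   ] [0.655 0.09  0.079]
185 [0.692 0.211 0.001] [0.612 0.045 0.111] [0.65  0.083 0.08 ]
186 [0.598 0.048 0.11 ] [0.609 0.04  0.111] [0.621 0.034 0.11 ]
187 [0.593 0.038 0.113] [0.608 0.037 0.109] [0.619 0.03  0.109]
188 [0.595 0.041 0.107] [0.603 0.029 0.111] [0.617 0.026 0.108]
189 [0.588 0.03  0.11 ] [0.597 0.019 0.114] [0.615 0.022 0.107]
190 [0.582 0.018 0.115] [0.596 0.016 0.112] [0.612 0.017 0.107]
191 [0.583 0.02  0.11 ] [0.591 0.008 0.114] [0.605 0.006 0.111]
192 [0.583 0.02  0.106] [0.593 0.011 0.108] [ 0.6   -0.003  0.113]
193 [0.576 0.008 0.111] [0.588 0.002 0.11 ] [ 0.598 -0.006  0.111]
194 [0.573 0.003 0.11 ] [ 0.585 -0.002  0.109] [ 0.599 -0.005  0.107]
195 [0.572 0.001 0.108] [ 0.58  -0.01   0.111] [ 0.594 -0.014  0.109]
196 [0.575 0.006 0.1  ] [ 0.582 -0.007  0.105] [ 0.593 -0.015  0.106]
197 [0.573 0.003 0.099] [ 0.58  -0.011  0.104] [ 0.593 -0.015  0.103]
198 [0.598 0.046 0.063] [ 0.579 -0.013  0.102] [ 0.593 -0.015  0.099]
199 [0.599 0.047 0.058] [0.612 0.044 0.056] [0.619 0.029 0.062]
200 [0.597 0.044 0.056] [0.614 0.046 0.05 ] [0.618 0.027 0.06 ]
201 [0.6   0.05  0.048] [0.611 0.041 0.05 ] [0.62  0.03  0.053]
202 [0.6   0.049 0.045] [0.611 0.04  0.046] [0.622 0.034 0.046]
203 [0.6   0.049 0.041] [0.613 0.044 0.039] [0.622 0.033 0.043]
204 [0.576 0.008 0.067] [0.612 0.042 0.037] [ 0.598 -0.008  0.069]
205 [0.577 0.009 0.063] [ 0.583 -0.007  0.07 ] [ 0.597 -0.009  0.066]
```

View pics/n22.png

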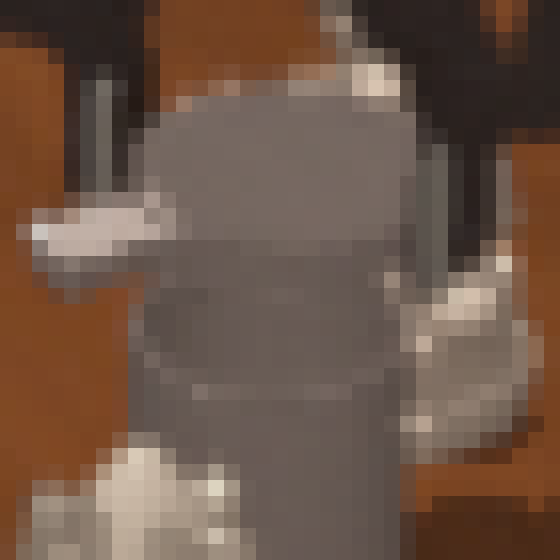

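Depth in the side view confirms the lid is level, top at 0.110 m and centre at about (0.596,0.0175). The tin is about 2 mm toward the image's left. Correcting by (−2,+1) mm and lowering.

Request:
drive_tool([
  [[-0.02,0.01,-0.04],[0,0,0],50],
  [[0,0,-0.05],[0,0,0],50],
  [[0,0,-0.03],[0,0,0],50],
  [[0,0,0],[0,0,0],50],
  [[0,0,0],[0,0,0],50],
  [[0,0,0],[0,0,0],50],
])

```text
time_s: 22.13
position: [0.594, 0.0179, 0.0361]
ee_rot: [-1.704, 0.791, 1.704]
ft_force: [-0.1, 0.1, -0.4]
grip_width: 0.0642
```

```bash
python3 -c "
from h import *
snap('23',dict(side=(285,175,330,215)),14)
import cell;o=cell.get_obs();print(o['position'],o['ft_force'],o['torque'],o['grip_width'])
"
```

```text
[0.59406199 0.01784597 0.03620146] [-1.09979665  0.47879255 -0.9779466 ] [ 0.01604526  0.03252698 -0.03246241] 0.06395911205251174
```

View pics/side23.png

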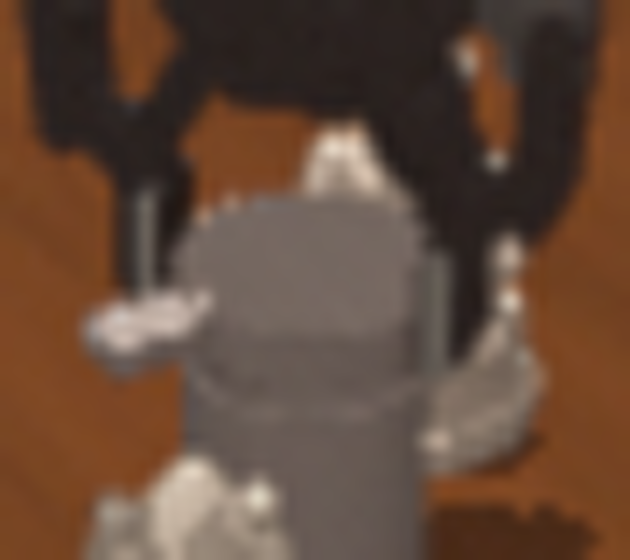

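The lid is centred on the tin to about 1 mm (lid 175–430, tin 185–427 zoomed). Lowering in small steps.

Request:
drive_tool([
  [[0.007,-0.003,-0.02],[0,0,0],50],
  [[0,0,-0.02],[0,0,0],50],
  [[0,0,0],[0,0,0],50],
  [[0,0,0],[0,0,0],50],
])

```text
time_s: 22.52
position: [0.5944, 0.0176, 0.0318]
ee_rot: [-1.704, 0.791, 1.705]
ft_force: [0.2, -0.0, -2.0]
grip_width: 0.0639
```

Request:
drive_tool([
  [[0,0,-0.02],[0,0,0],50],
  [[0,0,-0.02],[0,0,0],50],
  [[0,0,0],[0,0,0],50],
  [[0,0,0],[0,0,0],50],
])

```text
time_s: 22.85
position: [0.5944, 0.0177, 0.0278]
ee_rot: [-1.704, 0.791, 1.705]
ft_force: [-0.8, -0.4, -1.2]
grip_width: 0.0642
```

The plug foot is 4 mm inside the rim with no contact force.

Request:
drive_tool([
  [[0,0,-0.01],[0,0,0],50],
  [[0,0,-0.01],[0,0,0],50],
  [[0,0,-0.008],[0,0,0],50],
  [[0,0,0],[0,0,0],50],
  [[0,0,0],[0,0,0],50],
])

```text
time_s: 23.27
position: [0.5945, 0.0176, 0.0252]
ee_rot: [-1.704, 0.791, 1.705]
ft_force: [0.6, -0.0, -1.7]
grip_width: 0.064
```

Request:
drive_tool([
  [[0,0,-0.008],[0,0,0],50],
  [[0,0,0],[0,0,0],50],
  [[0,0,0],[0,0,0],50],
])

```text
time_s: 23.52
position: [0.5946, 0.0176, 0.0244]
ee_rot: [-1.704, 0.791, 1.704]
ft_force: [0.4, -0.4, -1.8]
grip_width: 0.0643
```

Request:
drive_tool([
  [[0,0,-0.008],[0,0,0],50],
  [[0,0,0],[0,0,0],50],
  [[0,0,0],[0,0,0],50],
])

```text
time_s: 23.77
position: [0.5948, 0.0176, 0.0239]
ee_rot: [-1.705, 0.791, 1.704]
ft_force: [0.0, -0.1, 0.1]
grip_width: 0.0642
```

Request:
drive_tool([
  [[0,0,-0.008],[0,0,0],50],
  [[0,0,0],[0,0,0],50],
  [[0,0,0],[0,0,0],50],
])

```text
time_s: 24.02
position: [0.5948, 0.0176, 0.0239]
ee_rot: [-1.705, 0.791, 1.704]
ft_force: [-3.0, -0.1, 5.5]
grip_width: 0.0642
```

```bash
python3 -c "
from h import *
snap('24',dict(side=(285,175,330,215)),14)
import cell;o=cell.get_obs();print(o['position'],o['ft_force'],o['torque'],o['grip_width'])
c=L('side24');P,px,col=cloud(c,299,313,186,200);q=P[(P[:,2]>.07)&(P[:,2]<.1)];A=np.c_[q[:,:2],np.ones(len(q))];print(len(q),np.histogram(q[:,2],bins=np.arange(.07,.1,.003)))
"
```

```text
[0.59483308 0.01758282 0.02387635] [-2.01190669  0.30004824  5.70588266] [0.03954737 0.5276789  0.0115548 ] 0.06420608721999205
111 (array([ 2,  2,  0, 12, 52, 40,  3,  0,  0]), array([0.07 , 0.073, 0.076, 0.079, 0.082, 0.085, 0.088, 0.091, 0.094,
       0.097]))
```

View pics/side24.png

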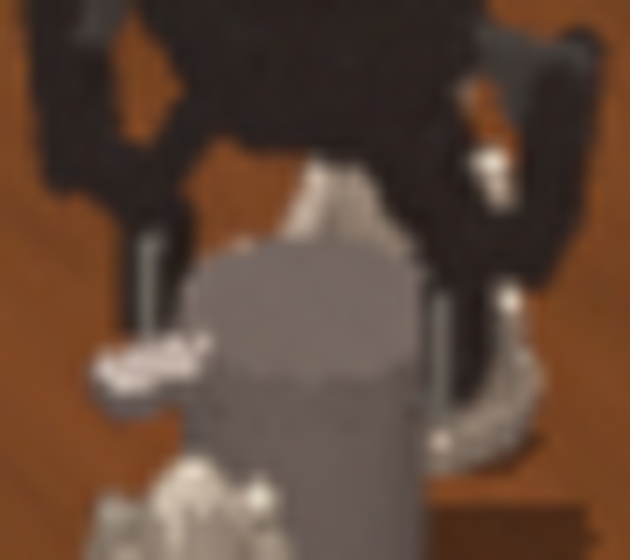

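The lid has seated: contact at reported z 0.0239 (0.024 predicted) and lid top near 0.084 m. Letting go and withdrawing straight up.

Request:
drive_tool([
  [[0,0,0.005],[0,0,0],50],
  [[0,0,0],[0,0,0],78],
  [[0,0,0],[0,0,0],84],
  [[0,0,0],[0,0,0],92],
  [[0,0,0],[0,0,0],96],
  [[0,0,0],[0,0,0],96],
  [[0,0,0],[0,0,0],96],
])

```text
time_s: 24.65
position: [0.5946, 0.0176, 0.0233]
ee_rot: [-1.704, 0.791, 1.704]
ft_force: [0.4, -0.0, -0.4]
grip_width: 0.0824
```

```bash
python3 -c "
from h import *
snap('25',dict(side=(270,160,340,230)),8)
import cell;o=cell.get_obs();print(o['position'],o['ft_force'],o['grip_width'])
"
```

```text
[0.59457546 0.01762226 0.02329862] [ 0.38717797 -0.11975311 -0.02602129] 0.08193942096695035
```

View pics/side25.png

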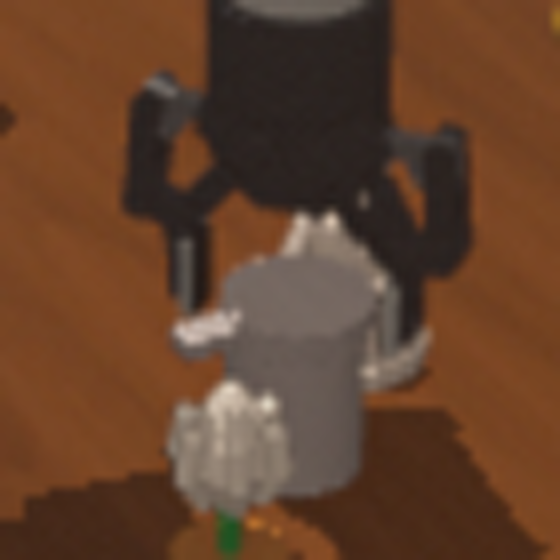

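The lid sits on the tin, fingers open and clear on both sides. Rising, then backing off for a check from above.

Request:
drive_tool([
  [[0,0,0.1],[0,0,0],96],
  [[0,0,0.2],[0,0,0],96],
  [[0,0,0.25],[0,0,0],96],
  [[0,0,0.3],[0,0,0],96],
  [[0,0,0.3],[0,0,0],96],
  [[-0.2,0.1,0.1],[0,0,0],96],
  [[-0.3,0.2,0],[0,0,0],96],
  [[-0.3,0.2,0],[0,0,0],96],
  [[-0.3,0.2,0],[0,0,0],96],
  [[-0.3,0.2,0],[0,0,0],96],
  [[-0.3,0.2,0],[0,0,0],96],
  [[-0.1,0.2,0],[0,0,0],96],
])

```text
time_s: 25.7
position: [0.411, 0.1485, 0.1484]
ee_rot: [-1.703, 0.792, 1.706]
ft_force: [-0.3, 0.1, 0.5]
grip_width: 0.0818
```

Request:
drive_tool([
  [[0,0.1,0],[0,0,0],96],
  [[0,0,0],[0,0,0],96],
  [[0,0,0],[0,0,0],96],
  [[0,0,0],[0,0,0],96],
])

```text
time_s: 26.03
position: [0.4156, 0.1569, 0.1488]
ee_rot: [-1.705, 0.792, 1.703]
ft_force: [-0.2, -0.3, 0.5]
grip_width: 0.0819
```

Run:
```python
from h import *
snap('26',dict(side=(270,160,340,230),top=(230,135,310,215)),8)
import cell;o=cell.get_obs();print(o['position'],o['ft_force'],o['time_s'])
c=L('top26');s,q=lidfit(c,(255,300,155,205),.075,.095);print('lid top: slope',s[:2],'n',len(q),q.mean(0),q.min(0),q.max(0))
r=q[q[:,0]>.57];print(cv2.minEnclosingCircle(r[:,:2].astype(np.float32)))
t=L('top0')
for n,b,z0 in(("jar",(115,160,160,200),.1),("cup",(358,388,185,215),.05),("tea",(142,162,273,293),.022),("lotus",(285,310,188,215),.008),("sage",(238,268,138,170),.02)):
    v=[]
    for d in(t,c):
        P,_,_=cloud(d,*b);k=P[P[:,2]>z0];v.append((k.min(0)+k.max(0))/2)
    print(n,(v[1]-v[0]).round(4))
```

```text
[0.41540805 0.15678451 0.1484699 ] [-0.86335629  0.74614171  0.12836718] 26.1333
lid top: slope [0.01430143 0.00437747] n 555 [0.58802932 0.01366233 0.08311305] [ 0.51994868 -0.04335963  0.07901283] [0.64621091 0.06881396 0.08676143]
((0.6125767827033997, 0.029215874150395393), 0.05205443874001503)
jar [-0.0004 -0.0005  0.0002]
cup [ 0.0003 -0.0003 -0.001 ]
tea [ 0.0114 -0.066   0.2442]
lotus [-0.0004 -0.0005  0.0008]
sage [-0.0025 -0.0003  0.0006]
```

View pics/top26.png

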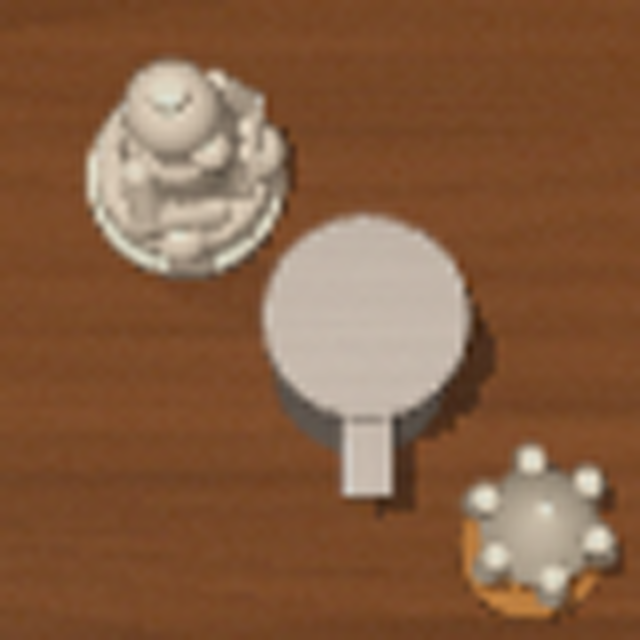

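View pics/side26.png

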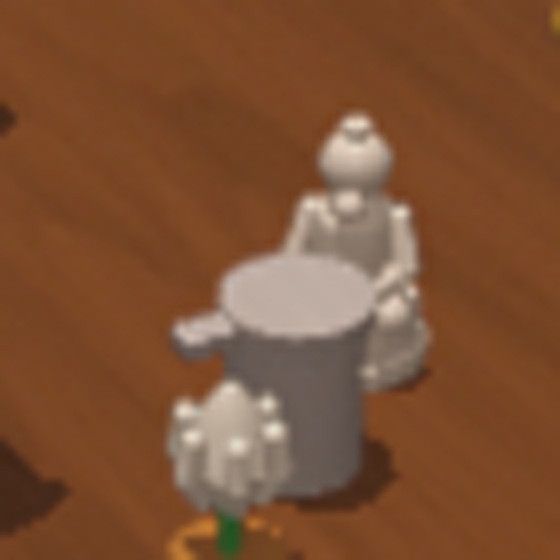

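The lid sits level on the tin; in the top view its circle spans 263–471 by 213–418 zoomed. The tealight's odd reading is the arm standing in front of it. A last check of the lid centre and the plate, then I hand in.

Run:
```python
from h import *
c=L('top26');print('lid',plane(c,[[275.4,173.9]],.084),'tin',plane(c,[[274.8,175.5]],.07))
s0,s1=L('side0'),L('side26')
print('side diff plate/tealight',[np.abs(s0['color'][y0:y1,x0:x1].astype(int)-s1['color'][y0:y1,x0:x1]).mean().round(2) for x0,x1,y0,y1 in((205,255,170,198),(190,208,182,198))])
cv2.imwrite('pics/s26full.png',s1['color'])
```

```text
lid [[0.59705407 0.01661398 0.084     ]] tin [[0.59586332 0.01813298 0.07      ]]
side diff plate/tealight [np.float64(0.69), np.float64(0.7)]
```

View pics/s26full.png

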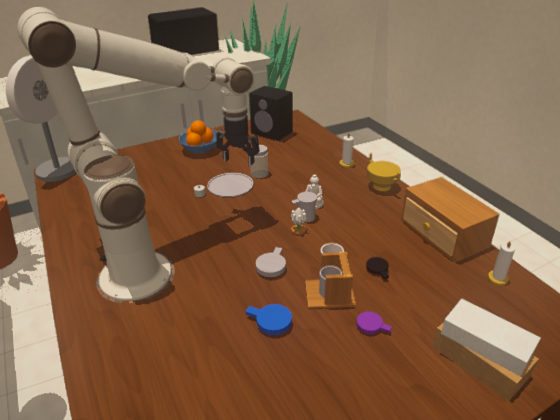

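The full side view shows the lid on the tin at (307,200), the stand's tin empty at (330,280), the plate (230,184) and tealight (199,190) unmoved, and the arm clear of everything.

```bash
python3 -c "
from cell import *
print(finish_job())"
```

```text
the job is handed in; nothing more can be done
None
```

The lid is now on the open tin between the sage and the lotus bud, and I handed the job in at about 26 s of the 61 s allowed. I took it by its tab, tipped it about 0.3 rad, drew it out from under the keeper bar, and laid it flat on the plate. I then regripped it across its round edge and seated it on the tin.

**Final checks:**
- **Lid seating:** the lid's axis measured about 2 mm from the tin's axis, against the 5.5 mm limit. Its top was at about 0.083–0.084 m (0.084 is fully home), and a rough depth fit (it took in some points beside the lid) gave a slope of about 0.015.
- **Release:** the fingers are open and well clear of everything.
- **Other objects:** jar, cup, lotus and sage measured within about 3 mm of where they started. The plate and tealight look the same in the side view before and after.

**Disagreements:**
- **Tool position:** the real fingertips are about 34 mm farther back along the tool than the reported TCP. I found this when a first close went past the tab, above it. I measured it in the images and allowed for it in every later move.
- **Tealight:** the last top-view reading for it was wrong because the arm stood in front of it, so I relied on the side view there.
- **Stage conditions:** the in-between steps were judged by camera and force readings only, since no verdict is reported.

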